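# Pack an inlaid strip against the rail of a glue-up board

## Task

Get the inlaid strip ready for gluing: clear the wooden offcut off the board into the grey scrap tray, then push the strip along the board, without lifting it, until its whole length lies flush against the steel rail, and after that slide the blue jaw fully home. Then drop every coloured packer there is (two to four) between strip and jaw, upright and down on the board, each in the narrowest bay that takes it, and leave the strip still flush and the jaw still home. Leave the other tools and jars where they are.

Things in the scene. Friction and masses are not known exactly. Their poses are not given: they have to be found in the camera images.
- board: Fixed plywood glue-up board, top 18 mm above the table. Origin on the table level under it; x towards the rail (away from the robot), y along the rail to the robot's left. Plywood spans x -150..+135, y -165..+165 mm. On its far edge a fixed steel rail, 320 mm long, 30 mm wide, 12 mm tall; the rail's inner face (looking to -x) is at x = +100 mm.
- rail (a point): Middle of the rail's inner face, at the level of the board's top. Axes as the board's.
- jaw (a joint): Blue stepped jaw, 12 mm tall, 268 mm long, sliding along board x: 0 = fully back, 0.13 (m) = home at its end stop; friction about 4 N, stays where left. Back edge at board x = -130 mm + joint value. Front: four bays 62 mm long between 4 mm ribs reaching 58 mm ahead of the back edge; bay faces 24, 30, 36, 42 mm ahead of it, left (+y) to right. Jaw home and strip flush: gaps of 46, 40, 34, 28 mm.
- jaw_post (a point): Top centre of the jaw's black upright post, 18 mm across, 45 mm tall above the jaw (top 75 mm above the table), at the middle of the jaw's length, 12 mm ahead of its back edge. Push or pinch it to slide the jaw. Axes as the board's.
- strip: Dark wooden strip with a light inlay line, 30 mm wide (x) x 300 mm long (y) x 12 mm tall, 120 g or so, lying askew on the board in the channel between jaw and rail. Origin: centre of its underside; x across it (points to the rail), y along it. Flush on the rail its origin lies at board x = +85 mm.
- strip_left (a point): Middle of the strip's left (+y) end, at half its height: 150 mm from the strip's middle.
- strip_right (a point): Middle of the strip's right (-y) end, at half its height: 150 mm from the strip's middle.
- offcut: Brown wooden offcut 24 (x) x 44 (y) x 22 mm tall, origin centre of underside, left lying on the board between strip and rail, where it keeps the strip off the rail.
- tray: Grey open scrap tray, fixed on the table, outside 150 (x) x 130 (y) x 45 mm tall, walls and floor 5 mm. Origin: centre of its underside; axes along its sides.
- packer_42: Green plastic packer, 42 mm thick (its x) x 46 mm long (its y) x 28 mm tall, standing on the table; may be absent. Origin: centre of its underside. It belongs in the 46 mm bay, its thickness across the gap. Seated on the board it stands 16 mm above strip, jaw and rail, so it can be held by its upper part.
- packer_36: Red plastic packer, 36 mm thick (its x) x 46 mm long (its y) x 28 mm tall, standing on the table; may be absent. Origin: centre of its underside. It belongs in the 40 mm bay, its thickness across the gap. Seated on the board it stands 16 mm above strip, jaw and rail, so it can be held by its upper part.
- packer_30: Yellow plastic packer, 30 mm thick (its x) x 46 mm long (its y) x 28 mm tall, standing on the table; may be absent. Origin: centre of its underside. It belongs in the 34 mm bay, its thickness across the gap. Seated on the board it stands 16 mm above strip, jaw and rail, so it can be held by its upper part.
- packer_24: Blue plastic packer, 24 mm thick (its x) x 46 mm long (its y) x 28 mm tall, standing on the table; may be absent. Origin: centre of its underside. It belongs in the 28 mm bay, its thickness across the gap. Seated on the board it stands 16 mm above strip, jaw and rail, so it can be held by its upper part.
- bay_42 (a point): Centre, at the level of the board's top, of the 46 mm bay for the green packer (leftmost). It rides with the jaw and marks the middle of the gap when the jaw is home and the strip flush. Axes as the board's: x across the gap, y along the rail.
- bay_36 (a point): Centre, at the level of the board's top, of the 40 mm bay for the red packer (second from left). It rides with the jaw and marks the middle of the gap when the jaw is home and the strip flush. Axes as the board's: x across the gap, y along the rail.
- bay_30 (a point): Centre, at the level of the board's top, of the 34 mm bay for the yellow packer (third from left). It rides with the jaw and marks the middle of the gap when the jaw is home and the strip flush. Axes as the board's: x across the gap, y along the rail.
- bay_24 (a point): Centre, at the level of the board's top, of the 28 mm bay for the blue packer (rightmost). It rides with the jaw and marks the middle of the gap when the jaw is home and the strip flush. Axes as the board's: x across the gap, y along the rail.
- mallet: Bystander to leave alone: hammer with a handle, lying.
- brush: Bystander to leave alone: brush, lying.
- glue: Bystander to leave alone: white glue bottle with orange cap, 60 mm across, 160 mm tall, standing.
- wax: Bystander to leave alone: low brass-coloured wax tin, 64 mm across, 45 mm tall.
- glass_block: Bystander to leave alone: greenish glass block 90 x 45 x 22 mm.
- square: Bystander to leave alone: flat steel bar 150 x 30 x 12 mm.

How it is judged:
By the outcome, as a careful person would: the job done as asked, in the order asked, and still so for the second after the job is handed in, with the robot touching nothing.
Of packer_42, packer_36, packer_30, packer_24 only 2 to 4 are there at a start; the rules pass over those that are not, and their reading is None.
At some moment in a run one of strip, packer_42, packer_36, packer_30, packer_24 may be knocked a few centimetres aside while the robot is not near it.
Once in a run the grip may slacken for a moment while it holds something.
It also fails if it takes over 210 s, if anything falls off the work surface, if the arm or the gripper's body presses on something with over 40 N, if the wrist force passes 120 N, or if a joint passes its speed limit or range.

## Robot

A 6-joint arm with a two-finger parallel gripper is mounted at the origin on the work surface. World frame = base frame: x ahead of the robot, y to its left, z up, the work surface at z = 0. Lengths are in m, angles in rad, forces in N, time in s.
With the tool pointing down it reaches from about 0.3 to 0.775 m from the base axis. Payload 14.6 kg.
Tool frame: the origin (TCP) lies on the centre line of the jaws, within the pads' length; the fingertips stand ctrl.tcp_to_tips ahead of it and the grasp point (between the pads) lies 2 mm behind it (ctrl.tcp_to_tips is the distance from the TCP to the fingertips, in m); z points along the fingers, y is the line along which they close (so a half turn about z gives the same grasp; the last joint's range is limited). The gripper opens to 94 mm and grips with 3 to 60 N. Pads are 16 mm wide; open, the fingers measure 119 mm over their backs; the gripper's body (75 mm by 177 mm) begins 78 mm behind the grasp point.
Start: joints at [-0.067, 0.3, 1.521, -0, 1.321, -0.067], TCP at [0.55, -0, 0.222] pointing down, gripper open.
Joint ranges: [-3.03, 3.03], [-0.79, 2.21], [0.23, 2.52], [-1.04, 4.18], [0, 3.07], [-2.55, 2.55]. Speed limits (rad/s): [2.22, 2.22, 2.57, 3.14, 3.14, 3.14].

## Interface

Orientations are given as [roll, pitch, yaw] about the fixed x, y, z axes, in that order (R = Rz(yaw) Ry(pitch) Rx(roll)).
In Python, from station import telemetry, viewer, hand_in, ctrl gives the robot as it stands.
- The arm moves only by the tool step_arm, never from a script. Its argument "plan" is a list of rows, each an object of numbers: "dx", "dy", "dz": the shift along the tool's x, y, z scaled (see below); "rx", "ry", "rz": the turn, a rotation vector about the tool's x, y, z scaled (see below); "claw": the closure, from 0 (fully open) to 1 (shut). In form: [{"dx": .., "dy": .., "dz": .., "rx": .., "ry": .., "rz": .., "claw": ..}, ...]. A call has 1 to 10 rows; each row shifts and turns the commanded pose from where the row before left it, along the tool's axes as they then stand; what a row does not reach is not made up. The controller multiplies each number of a shift by 0.1 m and each number of a turn by 90 degrees. A row lasts 1/10 s, in which the tool goes at most 50 mm and 8.59 degrees, less where a joint would pass 70% of its speed; a pose out of reach is approached as far as the arm can. A call with a number of a shift or a turn outside -1 to 1 is refused whole. A call with a gripper value outside its range is refused whole. The fingers move at their own pace and stop on an object; "grip_force" is the grip in N (left out, the last holds). Time passes only in rows, so rows that do not move let the fingers close. It gives the time, the measured TCP pose, the force, the opening and the grip force at its end, in the units of the state.
- telemetry.get_obs(): the state, without advancing time (a new reading comes with each control period).
- viewer.camera(name): name is "scene" or "side" or "wrist"; returns a dict with "img" (420x560x3 uint8, red, green, blue), "z_map" (420x560 float32, m along the optical axis (not along the pixel's ray), 0 where there is no reading), "fx", "fy", "cx", "cy" (pixels), "R" (3x3) and "t" (3): a world point X has camera coordinates R X + t; the wrist camera has in their place "tool_from_camera" (4x4, takes a point from camera to tool coordinates, whose origin is the TCP and whose axes are the flange's). Camera axes: x right, y down, z forward; pixel columns grow to the right and rows downward; lengths in m; the calibration is good to about 2 mm. A picture is of the moment at which its call begins: read the wrist's pose just before it.
- hand_in(): hands the job in; it is judged then, once.
Trained networks look in a picture, given as the dict that the camera call returned (one of the last four; its "shot" number tells which), for a name from the list of things; names that differ only in an ending like _2 or _b are one class to them, and where a whole thing is asked for, a point or a joint stands for the part that bears it (a point fixed in the world has none). Each returns a list of dicts, best first, with "score" (0 to 1); they miss things now and then, are a little off and sometimes report something else, mostly with a low value. They report only what shows in the picture. A call takes as long as a camera call.
- viewer.recognise(target, picture): "rect" ([left, top, right, bottom] in pixels, round what is visible of it).
The state is a dict: "time_s": time; "qpos": joint angles; "joint_vel": joint speeds; "tau": joint torques, N m; "ee_pos": TCP position; "eef_rot": TCP orientation; "force": force on the tool from outside, world axes, zero at the start; "moment": the same for the moment, N m; "grip_width": finger opening in m; "grip_force": force on a finger pad.
Only numpy, scipy, OpenCV 4.12 (cv2) and the standard library are available. Lean on these libraries where they do the work, as an engineer would, in place of code of your own. Each camera call takes 0.05 s, during which the arm holds its last target. There are 200 camera calls.

## Working session

There is one attempt and no reset: what is moved stays moved. The work goes in short steps, Python scripts to look and compute and a tool call to move; the robot and the scene stay as the last step left them, time stands still between calls to the robot, and variables do not carry over. Pictures are saved under pics/ and viewed, at most 14 in all, crops included, and the job is handed in when it is done.

Besides the shell and the picture viewer there is one more tool, called by a JSON object that holds its "op" and its "data". step_arm: Moves the arm, as the interface text tells. Shifts and turns lie within -1 to 1; 1 stands for 0.1 m of shift or 90 degrees of turn. Its arguments: {"type":"object","properties":{"plan":{"type":"array"},"grip_force":{"type":"number"}},"required":["plan"]}

```bash
mkdir -p pics; ls; cat > h.py <<'E'
import numpy as np, cv2, json
from station import telemetry, viewer, hand_in, ctrl
from scipy.spatial.transform import Rotation as Ro
def shot(name, save=None):
    o=telemetry.get_obs(); p=viewer.camera(name); 
    if name=="wrist":
        T=np.eye(4); T[:3,:3]=Ro.from_euler('xyz',o["eef_rot"]).as_matrix(); T[:3,3]=o["ee_pos"]
        p["W"]=T@p["tool_from_camera"]
    else:
        W=np.eye(4); W[:3,:3]=np.array(p["R"]).T; W[:3,3]=-np.array(p["R"]).T@np.array(p["t"]); p["W"]=W
    if save: cv2.imwrite("pics/"+save,p["img"][:,:,::-1])
    return p
def cloud(p):
    z=p["z_map"]; v,u=np.mgrid[:z.shape[0],:z.shape[1]]
    c=np.stack([(u-p["cx"])/p["fx"]*z,(v-p["cy"])/p["fy"]*z,z],-1)
    w=c@p["W"][:3,:3].T+p["W"][:3,3]; w[z<=0]=np.nan
    return w
E
python3 - <<'E'
from h import *
print(telemetry.get_obs(), ctrl.tcp_to_tips)
names="board jaw strip offcut tray packer_42 packer_36 packer_30 packer_24 mallet brush glue wax glass_block square jaw_post".split()
for c in ("scene","side"):
    p=shot(c,c+"0.png"); w=cloud(p); print(c,p["W"][:3,3])
    np.savez("/tmp/"+c,w=w,img=p["img"])
    for n in names:
        r=viewer.recognise(n,p)
        for d in r[:2]:
            l,t,rr,b=[int(x) for x in d["rect"]]
            q=w[t:b+1,l:rr+1].reshape(-1,3); q=q[(q[:,2]>0.01)]
            print(n,round(d["score"],2),[l,t,rr,b],np.round(np.nanmedian(q,0),3) if len(q) else None)
E
```

```text
pics
{'time_s': 0.0, 'qpos': array([-6.66264859e-02,  3.00479219e-01,  1.52159257e+00, -7.54153702e-06,
        1.32067219e+00, -6.66087983e-02]), 'joint_vel': array([-0.00019594, -0.00177909,  0.00049724, -0.00138666,  0.00272607,
       -0.00233353]), 'tau': array([-1.53750298e-03, -5.31805658e+01, -3.52735734e+01,  7.07558286e-02,
        2.43994006e-02, -4.79655944e-05]), 'ee_pos': array([ 5.49758780e-01, -3.26260388e-06,  2.21877000e-01]), 'eef_rot': array([-3.14044340e+00, -6.93430285e-05,  1.57078047e+00]), 'force': array([0.31014816, 0.01120699, 0.23331114]), 'moment': array([ 0.04892808, -0.01081088, -0.03547644]), 'grip_force': 0.0, 'grip_width': 0.09386581280452307} 0.017
scene [ 1.10113573 -0.28555212  1.01946292]
board 0.66 [212, 188, 353, 308] [ 0.604 -0.005  0.02 ]
jaw 0.83 [225, 197, 308, 239] [0.499 0.006 0.021]
strip 0.88 [237, 217, 326, 273] [ 0.588 -0.006  0.02 ]
strip 0.72 [212, 193, 353, 307] [ 0.602 -0.006  0.02 ]
offcut 0.74 [262, 269, 279, 283] [ 0.664 -0.084  0.033]
offcut 0.62 [76, 225, 118, 301] [ 0.407 -0.509  0.024]
tray 0.87 [127, 232, 191, 296] [ 0.471
[... 1712 characters left out ...]
acker_30 0.53 [261, 256, 272, 268] [0.459 0.269 0.028]
packer_24 0.6 [208, 257, 228, 266] [0.599 0.326 0.028]
packer_24 0.53 [261, 256, 272, 268] [0.459 0.269 0.028]
mallet 0.62 [329, 146, 387, 167] [ 0.403 -0.497  0.025]
mallet 0.3 [210, 257, 228, 269] [0.599 0.326 0.027]
brush 0.97 [242, 308, 293, 348] [0.36  0.505 0.02 ]
brush 0.42 [275, 162, 285, 170] [ 0.641 -0.267  0.03 ]
glue 0.87 [201, 307, 227, 356] [0.45  0.603 0.094]
wax 0.62 [199, 232, 217, 256] [0.666 0.273 0.044]
wax 0.46 [271, 189, 309, 236] [0.493 0.001 0.022]
glass_block 0.55 [283, 146, 302, 158] [ 0.611 -0.396  0.027]
square 0.95 [176, 299, 235, 319] [0.519 0.51  0.015]
jaw_post 0.82 [269, 189, 311, 238] [0.493 0.003 0.022]
```

```bash
python3 - <<'E'
import cv2,numpy as np
a=cv2.imread("pics/scene0.png")[100:360,60:440]; b=cv2.imread("pics/side0.png")[130:370,160:400]
cv2.imwrite("pics/a.png",cv2.resize(a,None,fx=2.1,fy=2.1,interpolation=cv2.INTER_CUBIC))
cv2.imwrite("pics/b.png",cv2.resize(b,None,fx=2.4,fy=2.4,interpolation=cv2.INTER_CUBIC))
# object table from clouds: components above table by colour
for c in ("scene","side"):
    d=np.load(f"/tmp/{c}.npz"); w=d["w"]; img=d["img"]
    hsv=cv2.cvtColor(img,cv2.COLOR_RGB2HSV)
    m=((w[...,2]>0.012)&(w[...,2]<0.06)&(hsv[...,1]>110)&(hsv[...,2]>60)).astype(np.uint8)
    n,l,s,ce=cv2.connectedComponentsWithStats(m,connectivity=4)
    for i in range(1,n):
        if 25<s[i][4]<900:
            k=l==i; print(c,s[i],np.round(np.nanmedian(w[k],0),3),np.median(hsv[k],0))
E
```

```text
scene [161   0  24  11 191] [-0.906  0.188  0.035] [ 11. 161.  88.]
scene [129   3  31  16 276] [-0.907  0.048  0.036] [ 16.  129.  109.5]
scene [394  88  11  14  85] [0.223 0.726 0.038] [ 15. 138. 116.]
scene [412  98   8  13  51] [0.294 0.752 0.034] [ 14. 138.  98.]
scene [377  99  39  34 394] [0.314 0.626 0.037] [ 14. 138. 100.]
scene [424 112   9  11  56] [0.379 0.74  0.04 ] [ 15. 138. 117.]
scene [341 144  15   4  34] [0.336 0.404 0.015] [ 17. 126. 210.]
scene [363 170  19  16 184] [0.507 0.383 0.027] [ 66.  161.  223.5]
scene [326 177  14  15 134] [0.465 0.252 0.027] [ 29. 166. 255.]
scene [291 195  17  12  89] [0.468 0.117 0.03 ] [107. 177. 200.]
scene [366 202  16   9 126] [0.605 0.317 0.026] [110.  193.  241.5]
scene [226 204  57  41 635] [ 0.479 -0.054  0.03 ] [107. 176. 201.]
scene [361 225  22  16 117] [0.69  0.237 0.027] [ 18. 168. 117.]
scene [ 76 227  21  61 136] [ 0.342 -0.519  0.023] [ 16. 125. 214.]
scene [ 85 229  19  55  94] [ 0.347 -0.5    0.018] [ 17. 124. 228.]
scene [224 233  10  15  36] [ 0.497 -0.137  0.019] [ 16. 121. 146.]
scene [219 241   7  10  26] [ 0.4
[... 1124 characters left out ...]
 253  11  15 140] [0.46  0.263 0.029] [ 26.  255.  222.5]
side [211 256  16  13 117] [0.599 0.326 0.028] [107. 201. 178.]
side [227 277  18  17 235] [0.503 0.394 0.029] [ 68. 178. 167.]
side [268 304  27  23 194] [0.339 0.431 0.019] [ 18. 116. 194.]
side [231 361   7  17  71] [0.377 0.635 0.036] [ 16. 136. 108.]
side [243 364   6  13  35] [0.352 0.629 0.033] [ 16. 131. 115.]
side [260 370  16  18 138] [0.289 0.628 0.04 ] [ 16. 135. 124.]
side [281 380  10  12  88] [0.248 0.629 0.04 ] [ 17.  132.5 139.5]
side [214 384  12  19 105] [0.377 0.705 0.04 ] [ 16. 136. 102.]
side [282 384  15  36 132] [0.221 0.663 0.039] [ 16. 136. 104.]
side [206 409  25  11 140] [0.361 0.754 0.045] [ 17. 128. 185.]
```

View pics/a.png

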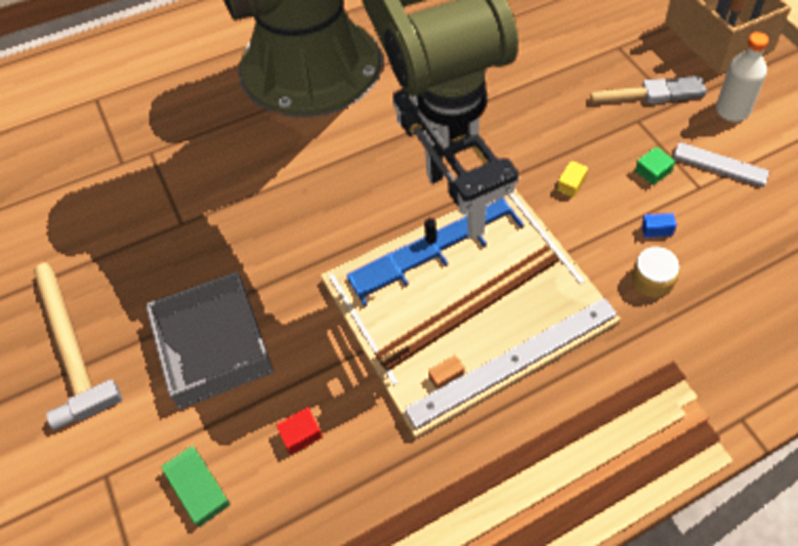

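View pics/b.png

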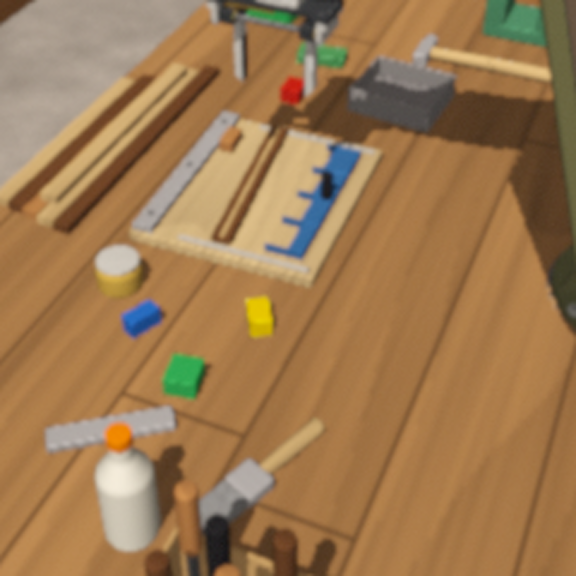

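```bash
python3 - <<'E'
from h import *
p=shot("wrist","w0.png"); w=cloud(p); print(p["tool_from_camera"],p["fx"],p["W"][:3,3])
for v in (5,210,415):
  for u in (5,280,555): print(v,u,np.round(w[v,u],3))
E
```

```text
[[ 6.11978823e-04 -9.68301227e-01 -2.49784626e-01  7.30441354e-02]
 [ 9.99999599e-01  4.29322659e-04  7.85736585e-04  6.57277418e-04]
 [-6.53591500e-04 -2.49785007e-01  9.68301101e-01 -1.62230932e-01]
 [ 0.00000000e+00  0.00000000e+00  0.00000000e+00  1.00000000e+00]] 373.45623271640875 [0.55064715 0.0730526  0.38467677]
5 5 [ 0.292  0.171 -0.001]
5 280 [0.548 0.167 0.017]
5 555 [0.797 0.168 0.012]
210 5 [ 0.256 -0.026  0.   ]
210 280 [ 0.548 -0.022  0.019]
210 555 [ 0.831 -0.023  0.013]
415 5 [0.499 0.019 0.327]
415 280 [ 0.548 -0.289 -0.001]
415 555 [0.6   0.02  0.328]
```

View pics/w0.png

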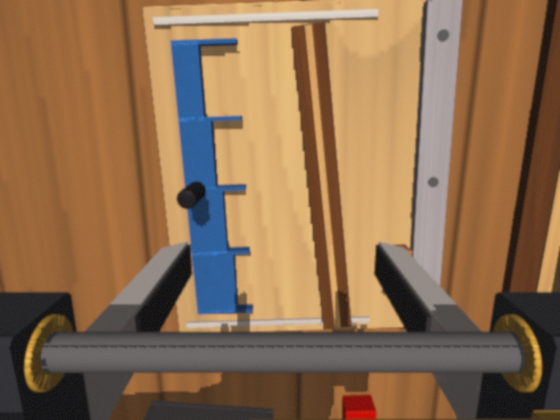

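```bash
cat >> h.py <<'E'
def blob(w,hsv,x0,x1,y0,y1,z0,z1,f=None):
    m=(w[...,0]>x0)&(w[...,0]<x1)&(w[...,1]>y0)&(w[...,1]<y1)&(w[...,2]>z0)&(w[...,2]<z1)
    if f is not None: m&=f(hsv)
    return m
def rect(P):
    r=cv2.minAreaRect((P[:,:2]*1000).astype(np.float32)); return np.round(r[0],1),np.round(r[1],1),round(r[2],1)
E
python3 - <<'E'
from h import *
p=shot("wrist"); w=cloud(p); hsv=cv2.cvtColor(p["img"],cv2.COLOR_RGB2HSV)
np.savez("/tmp/w",w=w,hsv=hsv)
rail=blob(w,hsv,.64,.76,-.2,.2,.024,.038,lambda h:h[...,1]<60)
P=w[rail]; print("rail",rect(P),len(P))
ys=np.arange(-.15,.15,.01); e=[]
for y in ys:
    q=P[abs(P[:,1]-y)<.005]
    if len(q)>20: e.append((y,q[:,0].min(),q[:,0].max(),np.median(q[:,2])))
e=np.array(e); print(np.round(e,4)); print(np.polyfit(e[:,0],e[:,1],1),np.polyfit(e[:,0],e[:,2],1), P[:,1].min(),P[:,1].max())
jaw=blob(w,hsv,.4,.6,-.2,.2,.02,.04,lambda h:(h[...,0]>95)&(h[...,0]<120)&(h[...,1]>120))
print("jaw",rect(w[jaw]), np.nanmedian(w[jaw][:,2]))
brd=blob(w,hsv,.4,.8,-.25,.25,.010,.045); print("board",rect(w[brd]))
st=blob(w,hsv,.5,.68,-.17,.2,.024,.036,lambda h:~((h[...,0]>95)&(h[...,0]<120)&(h[...,1]>120))); 
n,l,s,ce=cv2.connectedComponentsWithStats(st.astype(np.uint8))
for i in range(1,n):
    if s[i][4]>200: print(s[i],rect(w[l==i]),np.median(w[l==i],0))
post=blob(w,hsv,.4,.6,-.1,.1,.05,.085); print("post",np.median(w[post],0),rect(w[post]))
E
```

```text
rail (array([694. ,  34.2]), array([ 31.3, 267.4]), 1.8) 9122
[[-0.09    0.7005  0.7137  0.03  ]
 [-0.08    0.6914  0.7128  0.03  ]
 [-0.07    0.6823  0.7125  0.03  ]
 [-0.06    0.6819  0.7124  0.0301]
 [-0.05    0.6817  0.7116  0.0301]
 [-0.04    0.6813  0.7114  0.0299]
 [-0.03    0.6806  0.7115  0.0301]
 [-0.02    0.6803  0.711   0.03  ]
 [-0.01    0.6803  0.7104  0.0299]
 [ 0.      0.6797  0.7098  0.03  ]
 [ 0.01    0.6796  0.71    0.0303]
 [ 0.02    0.6791  0.7093  0.0299]
 [ 0.03    0.6788  0.7091  0.0299]
 [ 0.04    0.6781  0.7095  0.0299]
 [ 0.05    0.678   0.7085  0.03  ]
 [ 0.06    0.6778  0.7081  0.03  ]
 [ 0.07    0.6776  0.7076  0.03  ]
 [ 0.08    0.6773  0.7083  0.0299]
 [ 0.09    0.677   0.7072  0.0299]
 [ 0.1     0.6763  0.7069  0.0299]
 [ 0.11    0.6761  0.7066  0.0299]
 [ 0.12    0.6757  0.706   0.0299]
 [ 0.13    0.6754  0.7061  0.0299]
 [ 0.14    0.6752  0.7056  0.0301]]
[-0.05967532  0.68156643] [-0.03327771  0.71023703] -0.09892118366205903 0.16753507078702107
jaw (array([485.2,   2.2]), array([ 57.6, 266.5]), 1.9) 0.02987889675556349
board (array([616.9,   7.3]), array([375. , 330.1]), 1.7)
[415   0  19 182 944] (array([677.4,  88.7]), array([  5.5, 158.8]), 0.2) [0.67795834 0.11593594 0.02932316]
[ 291   22   61  307 9611] (array([5.91e+02, 3.00e-01]), array([ 30.3, 300.1]), 7.1) [0.58856792 0.02284385 0.02997649]
post [0.47062893 0.0043247  0.07398913] (array([468.8,   2.9]), array([16.4, 16.9]), 69.5)
```

{"op": "step_arm", "data": {"plan": [{"dy": 0.29,"dx": -0.2},{"dy": 0.29,"dx": -0.2},{"dy": 0.29,"dx": -0.2},{"dy": 0.28,"dx": -0.2},{"rz": 0.095},{"rz": 0.095},{"rz": 0.095},{"rz": 0.095},{"rz": 0.095},{"rz": 0.095}]}}

```text
$.plan[0]: bad value
```

{"op": "step_arm", "data": {"plan": [{"rz": 0.095},{"rz": 0.095},{"rz": 0.095},{"rz": 0.095},{"dz": 0.3},{"dz": 0.3},{}]}}

```text
$.plan[0]: bad value
```

```bash
python3 - <<'E'
from h import *
p=shot("wrist","w1.png"); w=cloud(p); hsv=cv2.cvtColor(p["img"],cv2.COLOR_RGB2HSV)
o=telemetry.get_obs(); print(o["ee_pos"],o["eef_rot"],o["qpos"])
print([ (round(d["score"],2),d["rect"]) for d in viewer.recognise("offcut",p)])
m=blob(w,hsv,.62,.72,-.15,0,.035,.05)
n,l,s,ce=cv2.connectedComponentsWithStats(m.astype(np.uint8))
for i in range(1,n):
    if s[i][4]>200: print(s[i],rect(w[l==i]),np.median(w[l==i],0),np.median(hsv[l==i],0))
E
```

```text
[5.49990724e-01 3.45478680e-06 2.22454526e-01] [3.14157690e+00 1.61000797e-05 1.57081968e+00] [-6.65825697e-02  2.99880758e-01  1.52100381e+00 -1.54981858e-05
  1.32069129e+00 -6.66020857e-02]
[(0.39, [401.8, 243.9, 408.9, 251.4])]
```

{"op": "step_arm", "data": {"plan": [{"dx": -0.2,"dy": 0.29,"dz": 0,"rx": 0,"ry": 0,"rz": 0,"claw": 0},{"dx": -0.2,"dy": 0.29,"dz": 0,"rx": 0,"ry": 0,"rz": 0,"claw": 0},{"dx": -0.2,"dy": 0.29,"dz": 0,"rx": 0,"ry": 0,"rz": 0,"claw": 0},{"dx": -0.2,"dy": 0.28,"dz": 0,"rx": 0,"ry": 0,"rz": 0,"claw": 0},{"dx": 0,"dy": 0,"dz": 0,"rx": 0,"ry": 0,"rz": 0.095,"claw": 0},{"dx": 0,"dy": 0,"dz": 0,"rx": 0,"ry": 0,"rz": 0.095,"claw": 0},{"dx": 0,"dy": 0,"dz": 0,"rx": 0,"ry": 0,"rz": 0.095,"claw": 0},{"dx": 0,"dy": 0,"dz": 0,"rx": 0,"ry": 0,"rz": 0.095,"claw": 0},{"dx": 0,"dy": 0,"dz": 0,"rx": 0,"ry": 0,"rz": 0.095,"claw": 0},{"dx": 0,"dy": 0,"dz": 0,"rx": 0,"ry": 0,"rz": 0.095,"claw": 0}]}}

```text
time_s: 2.9
ee_pos: [0.665, -0.08, 0.2223]
eef_rot: [-3.141, 0.0, 0.669]
force: [0.9, -1.4, -0.1]
grip_width: 0.0936
grip_force: 0.0
```

{"op": "step_arm", "data": {"plan": [{"dx": 0,"dy": 0,"dz": 0,"rx": 0,"ry": 0,"rz": 0.095,"claw": 0},{"dx": 0,"dy": 0,"dz": 0,"rx": 0,"ry": 0,"rz": 0.095,"claw": 0},{"dx": 0,"dy": 0,"dz": 0,"rx": 0,"ry": 0,"rz": 0.095,"claw": 0},{"dx": 0,"dy": 0,"dz": 0,"rx": 0,"ry": 0,"rz": 0.095,"claw": 0},{"dx": 0,"dy": 0,"dz": 0.3,"rx": 0,"ry": 0,"rz": 0,"claw": 0},{"dx": 0,"dy": 0,"dz": 0.3,"rx": 0,"ry": 0,"rz": 0,"claw": 0},{"dx": 0,"dy": 0,"dz": 0,"rx": 0,"ry": 0,"rz": 0,"claw": 0}]}}

```text
time_s: 3.6
ee_pos: [0.6633, -0.0797, 0.1582]
eef_rot: [-3.14, 0.007, 0.079]
force: [0.7, 0.7, -0.7]
grip_width: 0.0942
grip_force: 0.0
```

```bash
python3 - <<'E'
from h import *
p=shot("wrist","w1.png"); w=cloud(p); hsv=cv2.cvtColor(p["img"],cv2.COLOR_RGB2HSV)
o=telemetry.get_obs(); print(o["ee_pos"],o["eef_rot"],o["qpos"])
print([ (round(d["score"],2),d["rect"]) for d in viewer.recognise("offcut",p)])
m=blob(w,hsv,.62,.72,-.15,0,.035,.05)
n,l,s,ce=cv2.connectedComponentsWithStats(m.astype(np.uint8))
for i in range(1,n):
    if s[i][4]>200: print(s[i],rect(w[l==i]),np.median(w[l==i],0),np.median(hsv[l==i],0))
E
```

```text
[ 0.66432924 -0.07987224  0.16113391] [-3.14074054  0.00331942  0.07858529] [-1.74379921e-01  6.18879400e-01  1.20573093e+00 -5.96049356e-06
  1.32040937e+00  1.31783401e+00]
[(0.66, [256.6, 186.8, 313.1, 222.6]), (0.45, [115.6, 372.9, 326.2, 420.0])]
[ 256  188   57   32 1723] (array([667.7, -79.6]), array([24.5, 43.5]), 3.7) [ 0.66850972 -0.07936378  0.03979341] [ 13. 173. 211.]
```

{"op": "step_arm", "data": {"plan": [{"dx": 0.035,"dy": 0,"dz": 0.3,"rx": 0,"ry": 0,"rz": 0,"claw": 0},{"dx": 0,"dy": 0,"dz": 0.3,"rx": 0,"ry": 0,"rz": 0,"claw": 0},{"dx": 0,"dy": 0,"dz": 0.3,"rx": 0,"ry": 0,"rz": 0,"claw": 0},{"dx": 0,"dy": 0,"dz": 0.28,"rx": 0,"ry": 0,"rz": 0,"claw": 0},{"dx": 0,"dy": 0,"dz": 0,"rx": 0,"ry": 0,"rz": 0,"claw": 0},{"dx": 0,"dy": 0,"dz": 0,"rx": 0,"ry": 0,"rz": 0,"claw": 1},{"dx": 0,"dy": 0,"dz": 0,"rx": 0,"ry": 0,"rz": 0,"claw": 1},{"dx": 0,"dy": 0,"dz": 0,"rx": 0,"ry": 0,"rz": 0,"claw": 1},{"dx": 0,"dy": 0,"dz": 0,"rx": 0,"ry": 0,"rz": 0,"claw": 1},{"dx": 0,"dy": 0,"dz": 0,"rx": 0,"ry": 0,"rz": 0,"claw": 1}], "grip_force": 30}}

```text
time_s: 4.7
ee_pos: [0.6687, -0.0797, 0.0451]
eef_rot: [3.141, -0.001, 0.079]
force: [0.1, -0.0, 0.1]
grip_width: 0.0571
grip_force: 0.0
```

{"op": "step_arm", "data": {"plan": [{"dx": 0,"dy": 0,"dz": 0,"rx": 0,"ry": 0,"rz": 0,"claw": 1},{"dx": 0,"dy": 0,"dz": -0.2,"rx": 0,"ry": 0,"rz": 0,"claw": 1},{"dx": 0,"dy": 0,"dz": -0.4,"rx": 0,"ry": 0,"rz": 0,"claw": 1},{"dx": 0,"dy": 0,"dz": -0.4,"rx": 0,"ry": 0,"rz": 0,"claw": 1},{"dx": 0,"dy": 0,"dz": 0,"rx": 0,"ry": 0,"rz": 0,"claw": 1}]}}

```text
time_s: 5.2
ee_pos: [0.6706, -0.08, 0.1509]
eef_rot: [3.139, -0.009, 0.079]
force: [-0.1, -0.2, 1.3]
grip_width: 0.0429
grip_force: 30.0
```

```bash
python3 - <<'E'
from h import *
d=np.load("/tmp/scene.npz"); w=d["w"]; hsv=cv2.cvtColor(d["img"],cv2.COLOR_RGB2HSV)
m=blob(w,hsv,.3,.62,-.47,-.23,.035,.06); print(rect(w[m]),m.sum())
print(telemetry.get_obs())
E
```

```text
(array([ 457.7, -337.3]), array([130.1, 153.8]), 85.4) 484
{'time_s': 5.2, 'qpos': array([-1.73041881e-01,  6.34530597e-01,  1.20521373e+00,  2.64632692e-05,
        1.29263794e+00,  1.31914066e+00]), 'joint_vel': array([-0.00153169,  0.06107393,  0.07337831,  0.00053008, -0.06708546,
       -0.00027342]), 'tau': array([-4.71415906e-02, -6.91546583e+01, -3.42159569e+01,  2.78840354e-02,
        1.10988557e+00, -1.28866599e-03]), 'ee_pos': array([ 0.67057848, -0.08004896,  0.15086703]), 'eef_rot': array([ 3.13932384, -0.00892662,  0.07861676]), 'force': array([-0.0722378 , -0.19021178,  1.33065807]), 'moment': array([0.06180572, 0.05376712, 0.00832103]), 'grip_force': 29.998156428337097, 'grip_width': 0.04290438298743534}
```

{"op": "step_arm", "data": {"plan": [{"dx": -0.29,"dy": 0.3,"dz": 0,"rx": 0,"ry": 0,"rz": 0,"claw": 1},{"dx": -0.29,"dy": 0.3,"dz": 0,"rx": 0,"ry": 0,"rz": 0,"claw": 1},{"dx": -0.29,"dy": 0.3,"dz": 0,"rx": 0,"ry": 0,"rz": 0,"claw": 1},{"dx": -0.29,"dy": 0.3,"dz": 0,"rx": 0,"ry": 0,"rz": 0,"claw": 1},{"dx": -0.29,"dy": 0.3,"dz": 0,"rx": 0,"ry": 0,"rz": 0,"claw": 1},{"dx": -0.29,"dy": 0.3,"dz": 0,"rx": 0,"ry": 0,"rz": 0,"claw": 1},{"dx": -0.29,"dy": 0.3,"dz": 0,"rx": 0,"ry": 0,"rz": 0,"claw": 1},{"dx": -0.29,"dy": 0.3,"dz": 0,"rx": 0,"ry": 0,"rz": 0,"claw": 1},{"dx": 0,"dy": 0,"dz": 0,"rx": 0,"ry": 0,"rz": 0,"claw": 1},{"dx": 0,"dy": 0,"dz": 0,"rx": 0,"ry": 0,"rz": 0,"claw": 1}]}}

```text
time_s: 6.2
ee_pos: [0.4557, -0.3375, 0.1441]
eef_rot: [-3.141, 0.0, 0.077]
force: [-0.0, -0.2, -0.4]
grip_width: 0.0429
grip_force: 30.0
```

```bash
python3 - <<'E'
from h import *
p=shot("wrist","w2.png"); w=cloud(p); hsv=cv2.cvtColor(p["img"],cv2.COLOR_RGB2HSV)
o=telemetry.get_obs(); print(o["ee_pos"],o["eef_rot"],o["grip_width"],o["qpos"])
m=blob(w,hsv,.3,.62,-.47,-.23,.038,.05,lambda h:h[...,1]<80); print(rect(w[m]),m.sum())
E
```

```text
[ 0.45621421 -0.33679458  0.14415895] [-3.14118256e+00  1.68177551e-04  7.83045609e-02] 0.04307946766080566 [-7.00596408e-01  4.11916813e-01  1.55935352e+00  1.88607958e-04
  1.17073011e+00  7.91821898e-01]
(array([ 459.6, -337.1]), array([130.1, 150.3]), 85.4) 5060
```

View pics/w2.png

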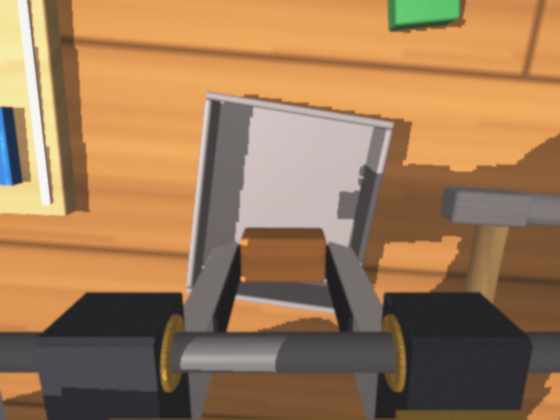

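{"op": "step_arm", "data": {"plan": [{"dx": 0,"dy": 0,"dz": 0.4,"rx": 0,"ry": 0,"rz": 0,"claw": 1},{"dx": 0,"dy": 0,"dz": 0.4,"rx": 0,"ry": 0,"rz": 0,"claw": 1},{"dx": 0,"dy": 0,"dz": 0.2,"rx": 0,"ry": 0,"rz": 0,"claw": 1},{"dx": 0,"dy": 0,"dz": 0,"rx": 0,"ry": 0,"rz": 0,"claw": 1},{"dx": 0,"dy": 0,"dz": 0,"rx": 0,"ry": 0,"rz": 0,"claw": 0.36},{"dx": 0,"dy": 0,"dz": 0,"rx": 0,"ry": 0,"rz": 0,"claw": 0.36},{"dx": 0,"dy": 0,"dz": 0,"rx": 0,"ry": 0,"rz": 0,"claw": 0.36},{"dx": 0,"dy": 0,"dz": -0.4,"rx": 0,"ry": 0,"rz": 0,"claw": 0.36},{"dx": 0,"dy": 0,"dz": -0.4,"rx": 0,"ry": 0,"rz": 0,"claw": 0.36},{"dx": 0,"dy": 0,"dz": -0.3,"rx": 0,"ry": 0,"rz": 0,"claw": 0}]}}

```text
time_s: 7.25
ee_pos: [0.4564, -0.3374, 0.1578]
eef_rot: [3.139, -0.002, 0.079]
force: [0.1, -0.0, 0.2]
grip_width: 0.065
grip_force: 0.0
```

{"op": "step_arm", "data": {"plan": [{"dx": 0.122,"dy": -0.37,"dz": 0,"rx": 0,"ry": 0,"rz": 0,"claw": 0},{"dx": 0.122,"dy": -0.37,"dz": 0,"rx": 0,"ry": 0,"rz": 0,"claw": 0},{"dx": 0.122,"dy": -0.37,"dz": 0,"rx": 0,"ry": 0,"rz": 0,"claw": 0},{"dx": 0.122,"dy": -0.37,"dz": 0,"rx": 0,"ry": 0,"rz": 0,"claw": 0},{"dx": 0.122,"dy": -0.37,"dz": 0,"rx": 0,"ry": 0,"rz": 0,"claw": 0},{"dx": 0.122,"dy": -0.37,"dz": 0,"rx": 0,"ry": 0,"rz": 0,"claw": 0},{"dx": 0.122,"dy": -0.37,"dz": 0,"rx": 0,"ry": 0,"rz": 0,"claw": 0},{"dx": 0.122,"dy": -0.37,"dz": 0,"rx": 0,"ry": 0,"rz": 0,"claw": 0},{"dx": 0.122,"dy": -0.37,"dz": 0,"rx": 0,"ry": 0,"rz": 0.029,"claw": 0},{"dx": 0,"dy": 0,"dz": 0,"rx": 0,"ry": 0,"rz": 0,"claw": 0}]}}

```text
time_s: 8.25
ee_pos: [0.54, 0.007, 0.1553]
eef_rot: [-3.141, -0.002, 0.035]
force: [-0.3, -0.5, 0.4]
grip_width: 0.0943
grip_force: 0.0
```

```bash
python3 - <<'E'
from h import *
p=shot("wrist"); w=cloud(p); hsv=cv2.cvtColor(p["img"],cv2.COLOR_RGB2HSV)
o=telemetry.get_obs(); print(o["ee_pos"],o["eef_rot"],o["grip_width"],o["qpos"])
st=blob(w,hsv,.53,.66,-.2,.2,.024,.036,lambda h:~((h[...,0]>95)&(h[...,0]<120)&(h[...,1]>120))); 
n,l,s,ce=cv2.connectedComponentsWithStats(st.astype(np.uint8))
for i in range(1,n):
    if s[i][4]>200: print(s[i],rect(w[l==i]))
s=shot("scene"); ws=cloud(s); h2=cv2.cvtColor(s["img"],cv2.COLOR_RGB2HSV)
m=blob(ws,h2,.38,.53,-.42,-.26,.01,.05,lambda h:h[...,1]>120); print("tray has",ws[m].mean(0),m.sum())
E
```

```text
[0.5396722  0.00509551 0.15517029] [ 3.14152965e+00 -1.17030845e-03  3.58608584e-02] 0.0938958401883992 [-5.84487986e-02  3.41353872e-01  1.62990540e+00  5.15843847e-05
  1.16916234e+00  1.47646657e+00]
[   98   106   397    75 15637] (array([ 5.912e+02, -1.000e-01]), array([ 30.2, 300.9]), 7.1)
tray has [ 0.46017916 -0.33544074  0.02448708] 153
```

{"op": "step_arm", "data": {"plan": [{"dx": 0,"dy": 0,"dz": 0.35,"rx": 0,"ry": 0,"rz": 0,"claw": 0},{"dx": 0,"dy": 0,"dz": 0.35,"rx": 0,"ry": 0,"rz": 0,"claw": 0},{"dx": 0,"dy": 0,"dz": 0.35,"rx": 0,"ry": 0,"rz": 0,"claw": 0},{"dx": 0,"dy": 0,"dz": 0.11,"rx": 0,"ry": 0,"rz": 0,"claw": 0},{"dx": 0,"dy": 0,"dz": 0,"rx": 0,"ry": 0,"rz": 0,"claw": 0},{"dx": 0.1,"dy": 0,"dz": 0,"rx": 0,"ry": 0,"rz": 0,"claw": 0},{"dx": 0.08,"dy": 0,"dz": 0,"rx": 0,"ry": 0,"rz": 0,"claw": 0},{"dx": 0.06,"dy": 0,"dz": 0,"rx": 0,"ry": 0,"rz": 0,"claw": 0},{"dx": 0.06,"dy": 0,"dz": 0,"rx": 0,"ry": 0,"rz": 0,"claw": 0},{"dx": 0,"dy": 0,"dz": 0,"rx": 0,"ry": 0,"rz": 0,"claw": 0}]}}

```text
time_s: 9.35
ee_pos: [0.5702, 0.0044, 0.0387]
eef_rot: [3.142, -0.001, 0.033]
force: [-0.7, -0.4, 0.3]
grip_width: 0.094
grip_force: 0.0
```

{"op": "step_arm", "data": {"plan": [{"dx": 0.07,"dy": 0,"dz": 0,"rx": 0,"ry": 0,"rz": 0,"claw": 0},{"dx": 0.07,"dy": 0,"dz": 0,"rx": 0,"ry": 0,"rz": 0,"claw": 0},{"dx": 0.07,"dy": 0,"dz": 0,"rx": 0,"ry": 0,"rz": 0,"claw": 0},{"dx": 0.07,"dy": 0,"dz": 0,"rx": 0,"ry": 0,"rz": 0,"claw": 0},{"dx": 0.07,"dy": 0,"dz": 0,"rx": 0,"ry": 0,"rz": 0,"claw": 0},{"dx": 0.07,"dy": 0,"dz": 0,"rx": 0,"ry": 0,"rz": 0,"claw": 0},{"dx": 0.07,"dy": 0,"dz": 0,"rx": 0,"ry": 0,"rz": 0,"claw": 0},{"dx": 0.07,"dy": 0,"dz": 0,"rx": 0,"ry": 0,"rz": 0,"claw": 0},{"dx": 0,"dy": 0,"dz": 0,"rx": 0,"ry": 0,"rz": 0,"claw": 0}]}}

```text
time_s: 10.25
ee_pos: [0.6262, 0.0062, 0.0384]
eef_rot: [3.142, -0.001, 0.033]
force: [-0.1, 0.1, -0.1]
grip_width: 0.0941
grip_force: 0.0
```

{"op": "step_arm", "data": {"plan": [{"dx": 0.04,"dy": 0,"dz": 0,"rx": 0,"ry": 0,"rz": 0,"claw": 0},{"dx": 0.03,"dy": 0,"dz": 0,"rx": 0,"ry": 0,"rz": 0,"claw": 0},{"dx": 0,"dy": 0,"dz": 0,"rx": 0,"ry": 0,"rz": 0,"claw": 0}]}}

```text
time_s: 10.55
ee_pos: [0.6326, 0.0065, 0.0384]
eef_rot: [-3.142, -0.0, 0.033]
force: [-0.1, -0.1, -0.3]
grip_width: 0.094
grip_force: 0.0
```

{"op": "step_arm", "data": {"plan": [{"dx": 0.03,"dy": 0,"dz": 0,"rx": 0,"ry": 0,"rz": 0,"claw": 0},{"dx": 0.03,"dy": 0,"dz": 0,"rx": 0,"ry": 0,"rz": 0,"claw": 0},{"dx": 0,"dy": 0,"dz": 0,"rx": 0,"ry": 0,"rz": 0,"claw": 0}]}}

```text
time_s: 10.85
ee_pos: [0.6387, 0.0067, 0.0385]
eef_rot: [3.142, -0.0, 0.033]
force: [0.6, 0.4, 0.3]
grip_width: 0.0941
grip_force: 0.0
```

{"op": "step_arm", "data": {"plan": [{"dx": 0.02,"dy": 0,"dz": 0,"rx": 0,"ry": 0,"rz": 0,"claw": 0},{"dx": 0,"dy": 0,"dz": 0,"rx": 0,"ry": 0,"rz": 0,"claw": 0}]}}

```text
time_s: 11.05
ee_pos: [0.6399, 0.0067, 0.0384]
eef_rot: [-3.142, 0.002, 0.033]
force: [-4.7, -0.4, 3.6]
grip_width: 0.0937
grip_force: 2.4
```

```bash
cat >> h.py <<'E'
def stripcheck():
    p=shot("wrist"); w=cloud(p); hsv=cv2.cvtColor(p["img"],cv2.COLOR_RGB2HSV)
    o=telemetry.get_obs(); print(o["time_s"],o["ee_pos"],o["eef_rot"],o["force"])
    c,s=np.cos(.033),np.sin(.033); B=np.stack([(w[...,0]-.5797)*c+(w[...,1]-.0053)*s,-(w[...,0]-.5797)*s+(w[...,1]-.0053)*c,w[...,2]],-1)
    top=(B[...,2]>.025)&(B[...,2]<.034)
    for y in np.arange(-.15,.16,.02):
        q=B[top&(abs(B[...,1]-y)<.004)]; h=hsv[top&(abs(B[...,1]-y)<.004)]
        r=q[(h[:,1]<60)&(q[:,0]>.085)]; d=q[(h[:,1]>80)&(q[:,0]>.03)&(q[:,0]<.11)]; j=q[(h[:,0]>95)&(h[:,0]<120)&(h[:,1]>120)]
        f=lambda a,k:round(float(np.percentile(a[:,0],k))*1000,1) if len(a)>8 else None
        print(round(y,2),"strip",f(d,1),f(d,99),"rail",f(r,2),"jaw",f(j,1),f(j,98))
    return p,w,hsv,B
E
python3 -c "from h import *; stripcheck()"
```

```text
11.1 [0.63991617 0.00673681 0.0384123 ] [-3.14157512e+00  1.37155439e-03  3.30027155e-02] [-4.29101639  0.10684277  2.41256455]
-0.15 strip None None rail None jaw None None
-0.13 strip 71.1 99.8 rail 100.5 jaw None None
-0.11 strip 71.2 100.1 rail 101.2 jaw None None
-0.09 strip 71.2 100.2 rail 101.1 jaw None None
-0.07 strip 71.2 100.2 rail 101.1 jaw None None
-0.05 strip 54.5 100.1 rail 101.1 jaw None None
-0.03 strip 71.2 100.1 rail 101.2 jaw None None
-0.01 strip 71.1 100.0 rail 101.1 jaw None None
0.01 strip 71.1 100.1 rail 101.1 jaw None None
0.03 strip 71.1 100.1 rail 101.1 jaw None None
0.05 strip 54.2 100.1 rail 101.0 jaw None None
0.07 strip 71.1 100.0 rail 101.0 jaw None None
0.09 strip 71.2 100.1 rail 101.0 jaw None None
0.11 strip 71.0 100.1 rail 101.0 jaw None None
0.13 strip 71.0 100.0 rail 100.4 jaw None None
0.15 strip None None rail None jaw None None
```

{"op": "step_arm", "data": {"plan": [{"dx": 0.015,"dy": 0,"dz": 0,"rx": 0,"ry": 0,"rz": 0,"claw": 0},{"dx": 0,"dy": 0,"dz": 0,"rx": 0,"ry": 0,"rz": 0,"claw": 0},{"dx": -0.15,"dy": 0,"dz": 0,"rx": 0,"ry": 0,"rz": 0,"claw": 0},{"dx": -0.15,"dy": 0,"dz": 0,"rx": 0,"ry": 0,"rz": 0,"claw": 0},{"dx": 0,"dy": 0,"dz": -0.4,"rx": 0,"ry": 0,"rz": 0,"claw": 0},{"dx": 0,"dy": 0,"dz": -0.4,"rx": 0,"ry": 0,"rz": 0,"claw": 0},{"dx": 0,"dy": 0,"dz": -0.4,"rx": 0,"ry": 0,"rz": 0,"claw": 1},{"dx": -0.4,"dy": 0,"dz": 0,"rx": 0,"ry": 0,"rz": 0,"claw": 1},{"dx": -0.4,"dy": 0,"dz": 0,"rx": 0,"ry": 0,"rz": 0,"claw": 1},{"dx": -0.4,"dy": 0,"dz": 0,"rx": 0,"ry": 0,"rz": 0,"claw": 1}]}}

```text
time_s: 12.1
ee_pos: [0.4905, 0.0018, 0.1585]
eef_rot: [3.142, -0.001, 0.033]
force: [0.8, 0.5, -0.4]
grip_width: 0.0654
grip_force: 0.0
```

{"op": "step_arm", "data": {"plan": [{"dx": -0.4,"dy": 0,"dz": 0,"rx": 0,"ry": 0,"rz": 0,"claw": 1},{"dx": -0.12,"dy": 0,"dz": 0,"rx": 0,"ry": 0,"rz": 0,"claw": 1},{"dx": 0,"dy": 0,"dz": 0,"rx": 0,"ry": 0,"rz": 0,"claw": 1},{"dx": 0,"dy": 0,"dz": 0,"rx": 0,"ry": 0,"rz": 0,"claw": 1}]}}

```text
time_s: 12.5
ee_pos: [0.4408, 0.0001, 0.1589]
eef_rot: [3.141, -0.001, 0.033]
force: [-0.2, -0.9, -0.7]
grip_width: 0.0331
grip_force: 0.0
```

```bash
python3 - <<'E'
from h import *
p,w,hsv,B=stripcheck()
m=(B[...,2]>.065)&(B[...,2]<.08)&(hsv[...,2]<80)&(abs(B[...,1])<.05)&(B[...,0]>-.14)
print(rect(w[m]),m.sum(),rect(B[m]))
E
```

```text
12.55 [4.40897065e-01 8.49617731e-05 1.58695509e-01] [ 3.14149575e+00 -9.11619097e-04  3.29685509e-02] [ 0.25317357  0.82773825 -0.06528208]
-0.15 strip None None rail None jaw None None
-0.13 strip None None rail None jaw -121.8 -68.2
-0.11 strip None None rail None jaw -122.0 -83.0
-0.09 strip None None rail None jaw -122.1 -83.0
-0.07 strip None None rail None jaw -122.0 -71.4
-0.05 strip None None rail None jaw -122.0 -88.6
-0.03 strip None None rail None jaw -122.0 -88.5
-0.01 strip None None rail None jaw -122.1 -88.4
0.01 strip None None rail None jaw -122.0 -93.8
0.03 strip None None rail None jaw -122.2 -93.8
0.05 strip None None rail None jaw -122.1 -93.8
0.07 strip None None rail None jaw -122.1 -69.7
0.09 strip None None rail None jaw -122.1 -100.0
0.11 strip None None rail None jaw -122.3 -100.0
0.13 strip None None rail None jaw -122.0 -68.3
0.15 strip None None rail None jaw None None
(array([469.3,   1.7]), array([16. , 15.5]), 1.1) 498 (array([-110.4,    0. ]), array([15.5, 16. ]), 89.2)
```

{"op": "step_arm", "data": {"plan": [{"dx": 0,"dy": 0,"dz": 0.3,"rx": 0,"ry": 0,"rz": 0,"claw": 1},{"dx": 0,"dy": 0,"dz": 0.3,"rx": 0,"ry": 0,"rz": 0,"claw": 1},{"dx": 0,"dy": 0,"dz": 0.36,"rx": 0,"ry": 0,"rz": 0,"claw": 1},{"dx": 0,"dy": 0,"dz": 0,"rx": 0,"ry": 0,"rz": 0,"claw": 1},{"dx": 0.08,"dy": 0,"dz": 0,"rx": 0,"ry": 0,"rz": 0,"claw": 1},{"dx": 0.05,"dy": 0,"dz": 0,"rx": 0,"ry": 0,"rz": 0,"claw": 1},{"dx": 0.1,"dy": 0,"dz": 0,"rx": 0,"ry": 0,"rz": 0,"claw": 1},{"dx": 0.12,"dy": 0,"dz": 0,"rx": 0,"ry": 0,"rz": 0,"claw": 1},{"dx": 0.12,"dy": 0,"dz": 0,"rx": 0,"ry": 0,"rz": 0,"claw": 1},{"dx": 0.12,"dy": 0,"dz": 0,"rx": 0,"ry": 0,"rz": 0,"claw": 1}]}}

```text
time_s: 13.55
ee_pos: [0.5, 0.0021, 0.0636]
eef_rot: [3.141, -0.001, 0.033]
force: [-4.4, -0.9, 0.3]
grip_width: 0.0003
grip_force: 2.2
```

{"op": "step_arm", "data": {"plan": [{"dx": 0.12,"dy": 0,"dz": 0,"rx": 0,"ry": 0,"rz": 0,"claw": 1},{"dx": 0.12,"dy": 0,"dz": 0,"rx": 0,"ry": 0,"rz": 0,"claw": 1},{"dx": 0.12,"dy": 0,"dz": 0,"rx": 0,"ry": 0,"rz": 0,"claw": 1},{"dx": 0.12,"dy": 0,"dz": 0,"rx": 0,"ry": 0,"rz": 0,"claw": 1},{"dx": 0.12,"dy": 0,"dz": 0,"rx": 0,"ry": 0,"rz": 0,"claw": 1},{"dx": 0.06,"dy": 0,"dz": 0,"rx": 0,"ry": 0,"rz": 0,"claw": 1},{"dx": 0.04,"dy": 0,"dz": 0,"rx": 0,"ry": 0,"rz": 0,"claw": 1},{"dx": 0,"dy": 0,"dz": 0,"rx": 0,"ry": 0,"rz": 0,"claw": 1}]}}

```text
time_s: 14.35
ee_pos: [0.5697, 0.0044, 0.0632]
eef_rot: [3.141, -0.002, 0.033]
force: [0.6, 0.2, 0.4]
grip_width: 0.0008
grip_force: 0.0
```

{"op": "step_arm", "data": {"plan": [{"dx": 0.03,"dy": 0,"dz": 0,"rx": 0,"ry": 0,"rz": 0,"claw": 1},{"dx": 0.02,"dy": 0,"dz": 0,"rx": 0,"ry": 0,"rz": 0,"claw": 1},{"dx": 0,"dy": 0,"dz": 0,"rx": 0,"ry": 0,"rz": 0,"claw": 1}]}}

```text
time_s: 14.65
ee_pos: [0.5733, 0.0046, 0.0627]
eef_rot: [-3.141, 0.002, 0.033]
force: [-8.6, -0.2, 8.0]
grip_width: 0.0002
grip_force: 4.7
```

{"op": "step_arm", "data": {"plan": [{"dx": 0.02,"dy": 0,"dz": 0,"rx": 0,"ry": 0,"rz": 0,"claw": 1},{"dx": 0,"dy": 0,"dz": 0,"rx": 0,"ry": 0,"rz": 0,"claw": 1}]}}

```text
time_s: 14.85
ee_pos: [0.5736, 0.0046, 0.0626]
eef_rot: [-3.141, 0.006, 0.033]
force: [-23.3, -1.0, 18.3]
grip_width: 0.0007
grip_force: 12.3
```

{"op": "step_arm", "data": {"plan": [{"dx": -0.1,"dy": 0,"dz": 0,"rx": 0,"ry": 0,"rz": 0,"claw": 1},{"dx": 0,"dy": 0,"dz": -0.4,"rx": 0,"ry": 0,"rz": 0,"claw": 0.5},{"dx": 0,"dy": 0,"dz": -0.4,"rx": 0,"ry": 0,"rz": 0,"claw": 0},{"dx": 0,"dy": 0,"dz": -0.4,"rx": 0,"ry": 0,"rz": 0,"claw": 0},{"dx": 0,"dy": 0,"dz": -0.4,"rx": 0,"ry": 0,"rz": 0,"claw": 0},{"dx": 0,"dy": 0,"dz": 0,"rx": 0,"ry": 0,"rz": 0,"claw": 0}]}}

```text
time_s: 15.45
ee_pos: [0.5678, 0.0042, 0.2283]
eef_rot: [3.141, -0.01, 0.033]
force: [1.3, -0.4, 0.0]
grip_width: 0.0368
grip_force: 0.0
```

{"op": "step_arm", "data": {"plan": [{"dx": 0,"dy": 0,"dz": 0,"rx": 0,"ry": 0,"rz": -0.095,"claw": 0},{"dx": 0,"dy": 0,"dz": 0,"rx": 0,"ry": 0,"rz": -0.095,"claw": 0},{"dx": 0,"dy": 0,"dz": 0,"rx": 0,"ry": 0,"rz": -0.095,"claw": 0},{"dx": 0,"dy": 0,"dz": 0,"rx": 0,"ry": 0,"rz": -0.095,"claw": 0},{"dx": 0,"dy": 0,"dz": 0,"rx": 0,"ry": 0,"rz": -0.095,"claw": 0},{"dx": 0,"dy": 0,"dz": 0,"rx": 0,"ry": 0,"rz": -0.095,"claw": 0},{"dx": 0,"dy": 0,"dz": 0,"rx": 0,"ry": 0,"rz": -0.095,"claw": 0},{"dx": 0,"dy": 0,"dz": 0,"rx": 0,"ry": 0,"rz": -0.095,"claw": 0},{"dx": 0,"dy": 0,"dz": 0,"rx": 0,"ry": 0,"rz": -0.095,"claw": 0},{"dx": 0,"dy": 0,"dz": 0,"rx": 0,"ry": 0,"rz": -0.095,"claw": 0}]}}

```text
time_s: 16.45
ee_pos: [0.5659, 0.0043, 0.222]
eef_rot: [3.141, -0.0, 1.531]
force: [0.5, 0.4, -1.0]
grip_width: 0.0939
grip_force: 0.0
```

{"op": "step_arm", "data": {"plan": [{"dx": 0,"dy": 0,"dz": 0,"rx": 0,"ry": 0,"rz": -0.05,"claw": 0},{"dx": 0,"dy": 0,"dz": 0,"rx": 0,"ry": 0,"rz": 0,"claw": 0}]}}

```text
time_s: 16.65
ee_pos: [0.5659, 0.0043, 0.222]
eef_rot: [3.142, -0.0, 1.605]
force: [0.4, -0.3, 0.6]
grip_width: 0.0942
grip_force: 0.0
```

```bash
python3 - <<'E'
from h import *
p,w,hsv,B=stripcheck()
cv2.imwrite("pics/w3.png",p["img"][:,:,::-1])
# ribs: y-centres from jaw pixels ahead of bay faces
m=(B[...,2]>.025)&(B[...,2]<.034)&(hsv[...,0]>95)&(hsv[...,0]<120)&(hsv[...,1]>120)&(B[...,0]>.046)&(B[...,0]<.056)
h,e=np.histogram(B[...,1][m],bins=np.arange(-.15,.15,.002)); print([(round(a,3),int(b)) for a,b in zip(e,h) if b>5])
E
```

```text
16.7 [0.5658938  0.0042621  0.22209388] [ 3.14155713e+00 -1.38729740e-05  1.60180013e+00] [0.19917069 0.14756359 0.24328991]
-0.15 strip 70.4 99.6 rail 100.9 jaw None None
-0.13 strip 30.9 99.5 rail 100.7 jaw 2.5 55.3
-0.11 strip 30.4 94.2 rail None jaw 2.3 40.3
-0.09 strip 30.8 83.0 rail None jaw 2.1 41.0
-0.07 strip 30.2 80.0 rail 118.4 jaw 1.8 47.8
-0.05 strip 30.5 99.8 rail 100.8 jaw 1.6 34.6
-0.03 strip 30.2 99.1 rail 100.9 jaw 2.3 34.9
-0.01 strip 30.3 99.7 rail 100.7 jaw 2.1 35.3
0.01 strip 70.4 99.3 rail 101.0 jaw 1.8 28.8
0.03 strip 70.4 99.1 rail 100.9 jaw 1.6 29.0
0.05 strip 70.4 99.6 rail 100.9 jaw 2.3 28.6
0.07 strip 32.2 99.4 rail 100.6 jaw 2.1 51.1
0.09 strip 70.4 99.5 rail 100.9 jaw 1.8 22.7
0.11 strip 70.3 99.3 rail 100.7 jaw 1.5 23.0
0.13 strip 30.7 99.3 rail 100.7 jaw 1.3 54.9
0.15 strip None None rail 100.3 jaw None None
[(np.float64(-0.132), 13), (np.float64(-0.13), 33), (np.float64(-0.068), 7), (np.float64(-0.066), 14), (np.float64(-0.064), 25), (np.float64(-0.002), 7), (np.float64(0.0), 21), (np.float64(0.002), 12), (np.float64(0.064), 11), (np.float64(0.066), 10), (np.float64(0.13), 34), (np.float64(0.132), 13)]
```

View pics/w3.png

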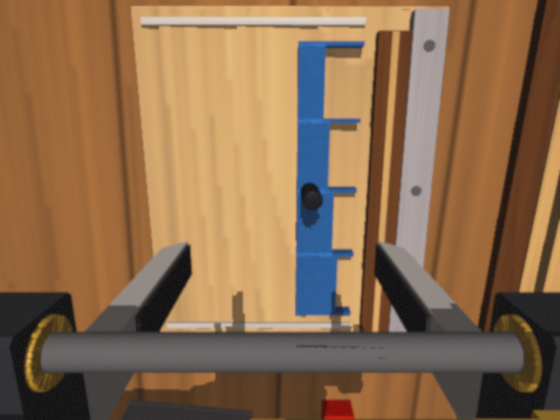

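{"op": "step_arm", "data": {"plan": [{"dx": 0.4,"dy": -0.04,"dz": 0,"rx": 0,"ry": 0,"rz": 0,"claw": 0},{"dx": 0.4,"dy": -0.04,"dz": 0,"rx": 0,"ry": 0,"rz": 0,"claw": 0},{"dx": 0.4,"dy": -0.04,"dz": 0,"rx": 0,"ry": 0,"rz": 0,"claw": 0},{"dx": 0.4,"dy": -0.04,"dz": 0,"rx": 0,"ry": 0,"rz": 0,"claw": 0},{"dx": 0.4,"dy": -0.04,"dz": 0,"rx": 0,"ry": 0,"rz": 0,"claw": 0},{"dx": 0.4,"dy": -0.04,"dz": 0,"rx": 0,"ry": 0,"rz": 0,"claw": 0},{"dx": 0.4,"dy": -0.04,"dz": 0,"rx": 0,"ry": 0,"rz": 0,"claw": 0},{"dx": 0,"dy": 0,"dz": 0,"rx": 0,"ry": 0,"rz": 0,"claw": 0},{"dx": 0,"dy": 0,"dz": 0,"rx": 0,"ry": 0,"rz": 0,"claw": 0}]}}

```text
time_s: 17.6
ee_pos: [0.5284, 0.2836, 0.222]
eef_rot: [-3.141, 0.0, 1.603]
force: [-0.1, -1.0, 0.6]
grip_width: 0.094
grip_force: 0.0
```

```bash
cat >> h.py <<'E'
def packers(cam="wrist",save=None):
    p=shot(cam,save); w=cloud(p); hsv=cv2.cvtColor(p["img"],cv2.COLOR_RGB2HSV); o=telemetry.get_obs()
    print(o["time_s"],np.round(o["ee_pos"],4),np.round(o["eef_rot"],3),"gw",round(o["grip_width"],4))
    H=hsv[...,0]; S=hsv[...,1]>110
    C={"green":(H>45)&(H<80)&S,"yellow":(H>22)&(H<35)&(hsv[...,1]>150),"blue":(H>98)&(H<120)&(hsv[...,1]>150),"red":((H<6)|(H>174))&(hsv[...,1]>170)}
    for n,c in C.items():
        m=c&(w[...,2]>.02)&(w[...,2]<.06)&(w[...,0]<.78)
        k,l,s,_=cv2.connectedComponentsWithStats(m.astype(np.uint8),connectivity=4)
        for i in range(1,k):
            if s[i][4]>60:
                q=w[l==i]; zt=np.percentile(q[:,2],95); q=q[q[:,2]>zt-.004]
                if n=="blue" and abs(q[:,1].mean())<.14 and zt<.035: continue
                print(n,s[i][:4],rect(q),"top",round(zt,4))
    return p,w,hsv
E
python3 -c "from h import *; packers(save='w4.png')"
```

```text
17.65 [0.5287 0.2828 0.2221] [-3.141  0.     1.602] gw 0.094
green [234  48  52  59] (array([505.2, 387.7]), array([41.3, 45.6]), 10.7) top 0.0292
yellow [192 187  49  53] (array([463.5, 257.6]), array([30.1, 46. ]), 32.0) top 0.0291
blue [340 129  44  51] (array([603. , 321.6]), array([44.1, 23.6]), 65.4) top 0.0292
```

View pics/w4.png

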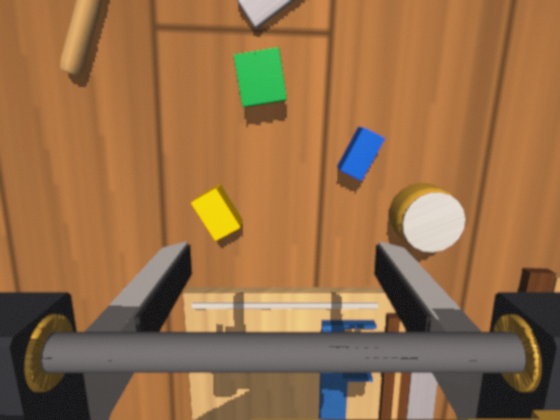

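{"op": "step_arm", "data": {"plan": [{"dx": -0.116,"dy": -0.33,"dz": 0,"rx": 0,"ry": 0,"rz": 0,"claw": 0},{"dx": -0.116,"dy": -0.33,"dz": 0,"rx": 0,"ry": 0,"rz": 0,"claw": 0},{"dx": 0,"dy": 0,"dz": 0,"rx": 0,"ry": 0,"rz": -0.084,"claw": 0},{"dx": 0,"dy": 0,"dz": 0,"rx": 0,"ry": 0,"rz": -0.084,"claw": 0},{"dx": 0,"dy": 0,"dz": 0,"rx": 0,"ry": 0,"rz": -0.084,"claw": 0},{"dx": 0,"dy": 0,"dz": 0,"rx": 0,"ry": 0,"rz": -0.084,"claw": 0},{"dx": 0,"dy": 0,"dz": 0.4,"rx": 0,"ry": 0,"rz": 0,"claw": 0},{"dx": 0,"dy": 0,"dz": 0.4,"rx": 0,"ry": 0,"rz": 0,"claw": 0},{"dx": 0,"dy": 0,"dz": 0,"rx": 0,"ry": 0,"rz": 0,"claw": 0}]}}

```text
time_s: 18.55
ee_pos: [0.4618, 0.2557, 0.1384]
eef_rot: [-3.134, -0.001, 2.129]
force: [0.0, -0.5, 0.5]
grip_width: 0.0941
grip_force: 0.0
```

```bash
python3 -c "from h import *; packers()"
```

```text
18.6 [0.463  0.2565 0.1415] [-3.138 -0.     2.129] gw 0.094
green [393  46  84  84] (array([504.8, 387.6]), array([42.3, 45.8]), 11.3) top 0.0291
yellow [265 180  41  61] (array([463. , 257.3]), array([29.9, 46.4]), 31.3) top 0.0291
blue [447 208  70  55] (array([602.5, 321.5]), array([45.2, 24.2]), 65.4) top 0.0291
```

{"op": "step_arm", "data": {"plan": [{"dx": 0,"dy": 0,"dz": 0.4,"rx": 0,"ry": 0,"rz": 0,"claw": 0},{"dx": 0,"dy": 0,"dz": 0.4,"rx": 0,"ry": 0,"rz": 0,"claw": 0},{"dx": 0,"dy": 0,"dz": 0.28,"rx": 0,"ry": 0,"rz": 0,"claw": 0},{"dx": 0,"dy": 0,"dz": 0,"rx": 0,"ry": 0,"rz": 0,"claw": 0},{"dx": 0,"dy": 0,"dz": 0,"rx": 0,"ry": 0,"rz": 0,"claw": 1},{"dx": 0,"dy": 0,"dz": 0,"rx": 0,"ry": 0,"rz": 0,"claw": 1},{"dx": 0,"dy": 0,"dz": 0,"rx": 0,"ry": 0,"rz": 0,"claw": 1},{"dx": 0,"dy": 0,"dz": 0,"rx": 0,"ry": 0,"rz": 0,"claw": 1},{"dx": 0,"dy": 0,"dz": 0,"rx": 0,"ry": 0,"rz": 0,"claw": 1},{"dx": 0,"dy": 0,"dz": 0,"rx": 0,"ry": 0,"rz": 0,"claw": 1}], "grip_force": 35}}

```text
time_s: 19.6
ee_pos: [0.4635, 0.2579, 0.0347]
eef_rot: [3.141, 0.0, 2.132]
force: [0.6, 0.2, 0.5]
grip_width: 0.0494
grip_force: 0.0
```

{"op": "step_arm", "data": {"plan": [{"dx": 0,"dy": 0,"dz": 0,"rx": 0,"ry": 0,"rz": 0,"claw": 1},{"dx": 0,"dy": 0,"dz": 0,"rx": 0,"ry": 0,"rz": 0,"claw": 1},{"dx": 0,"dy": 0,"dz": 0,"rx": 0,"ry": 0,"rz": 0,"claw": 1}]}}

```text
time_s: 19.9
ee_pos: [0.4634, 0.2578, 0.0344]
eef_rot: [-3.141, 0.0, 2.132]
force: [-0.8, 0.1, 0.2]
grip_width: 0.0296
grip_force: 35.0
```

{"op": "step_arm", "data": {"plan": [{"dx": 0,"dy": 0,"dz": -0.2,"rx": 0,"ry": 0,"rz": 0,"claw": 1},{"dx": 0,"dy": 0,"dz": -0.4,"rx": 0,"ry": 0,"rz": 0,"claw": 1},{"dx": 0,"dy": 0,"dz": -0.4,"rx": 0,"ry": 0,"rz": 0,"claw": 1},{"dx": 0,"dy": 0,"dz": -0.2,"rx": 0,"ry": 0,"rz": 0,"claw": 1},{"dx": 0,"dy": 0,"dz": 0,"rx": 0,"ry": 0,"rz": 0.084,"claw": 1},{"dx": 0,"dy": 0,"dz": 0,"rx": 0,"ry": 0,"rz": 0.084,"claw": 1},{"dx": 0,"dy": 0,"dz": 0,"rx": 0,"ry": 0,"rz": 0.084,"claw": 1},{"dx": 0,"dy": 0,"dz": 0,"rx": 0,"ry": 0,"rz": 0.084,"claw": 1},{"dx": 0,"dy": 0,"dz": 0,"rx": 0,"ry": 0,"rz": 0,"claw": 1}]}}

```text
time_s: 20.8
ee_pos: [0.4634, 0.2578, 0.1543]
eef_rot: [-3.141, 0.0, 1.602]
force: [-0.6, 0.6, 0.3]
grip_width: 0.0293
grip_force: 35.0
```

{"op": "step_arm", "data": {"plan": [{"dx": -0.362,"dy": 0.201,"dz": 0,"rx": 0,"ry": 0,"rz": 0,"claw": 1},{"dx": -0.362,"dy": 0.201,"dz": 0,"rx": 0,"ry": 0,"rz": 0,"claw": 1},{"dx": -0.362,"dy": 0.201,"dz": 0,"rx": 0,"ry": 0,"rz": 0,"claw": 1},{"dx": -0.362,"dy": 0.201,"dz": 0,"rx": 0,"ry": 0,"rz": 0,"claw": 1},{"dx": -0.362,"dy": 0.201,"dz": 0,"rx": 0,"ry": 0,"rz": 0,"claw": 1},{"dx": -0.362,"dy": 0.201,"dz": 0,"rx": 0,"ry": 0,"rz": 0,"claw": 1},{"dx": -0.362,"dy": 0.201,"dz": 0,"rx": 0,"ry": 0,"rz": 0,"claw": 1},{"dx": -0.362,"dy": 0.201,"dz": 0,"rx": 0,"ry": 0,"rz": 0,"claw": 1},{"dx": 0,"dy": 0,"dz": 0,"rx": 0,"ry": 0,"rz": 0,"claw": 1},{"dx": 0,"dy": 0,"dz": 0,"rx": 0,"ry": 0,"rz": 0,"claw": 1}]}}

```text
time_s: 21.8
ee_pos: [0.6336, -0.0269, 0.1538]
eef_rot: [-3.141, -0.0, 1.606]
force: [0.4, -0.6, -0.9]
grip_width: 0.0295
grip_force: 35.0
```

```bash
cat >> h.py <<'E'
def place(col,zmin,zmax=.25):
    p,w,hsv,B=stripcheck(); H=hsv[...,0]
    C={"green":(H>45)&(H<80)&(hsv[...,1]>110),"yellow":(H>22)&(H<35)&(hsv[...,1]>150),"blue":(H>98)&(H<120)&(hsv[...,1]>150),"red":((H<6)|(H>174))&(hsv[...,1]>170)}[col]
    m=C&(w[...,2]>zmin)&(w[...,2]<zmax)&(w[...,0]>.5)
    q=w[m]; 
    if len(q)<30: print("not seen",len(q)); return
    zt=np.percentile(q[:,2],90); q=q[abs(q[:,2]-zt)<.004]; print(col,rect(q),"top",zt,"board",rect(B[m][abs(B[m][:,2]-zt)<.004]),telemetry.get_obs()["grip_width"])
E
python3 -c "
from h import *
place('yellow',.07)"
```

```text
21.85 [ 0.63335271 -0.02597648  0.15408443] [-3.14081371e+00 -2.97923373e-04  1.60610203e+00] [-0.17524819  0.62305108 -0.79501188]
-0.15 strip None None rail None jaw None None
-0.13 strip 30.2 84.9 rail None jaw 23.0 56.3
-0.11 strip 79.2 81.0 rail None jaw 26.2 27.2
-0.09 strip None None rail 108.9 jaw None None
-0.07 strip None None rail 100.9 jaw 1.8 7.7
-0.05 strip 78.7 99.7 rail 100.6 jaw 2.0 27.4
-0.03 strip 30.2 99.6 rail 100.6 jaw 1.9 35.4
-0.01 strip 30.6 99.5 rail 100.9 jaw 13.5 36.0
0.01 strip 30.2 99.5 rail 100.9 jaw 1.9 30.1
0.03 strip 30.4 99.4 rail 100.9 jaw 2.1 29.7
0.05 strip 30.1 99.6 rail 101.0 jaw 2.1 30.1
0.07 strip 31.9 99.7 rail 100.8 jaw 1.6 54.4
0.09 strip 70.6 99.5 rail 100.7 jaw 1.8 24.3
0.11 strip 70.4 99.4 rail 100.9 jaw 1.8 24.3
0.13 strip None None rail None jaw None None
0.15 strip None None rail None jaw None None
yellow (array([634.3, -26.3]), array([29.8, 46.3]), 2.0) top 0.14805491211410232 board (array([ 53.6, -33.3]), array([29.8, 46.3]), 0.1) 0.029532544893107762
```

{"op": "step_arm", "data": {"plan": [{"dx": 0,"dy": -0.003,"dz": 0.3,"rx": 0,"ry": 0,"rz": 0,"claw": 1},{"dx": 0,"dy": 0,"dz": 0.3,"rx": 0,"ry": 0,"rz": 0,"claw": 1},{"dx": 0,"dy": 0,"dz": 0.2,"rx": 0,"ry": 0,"rz": 0,"claw": 1},{"dx": 0,"dy": 0,"dz": 0.08,"rx": 0,"ry": 0,"rz": 0,"claw": 1},{"dx": 0,"dy": 0,"dz": 0,"rx": 0,"ry": 0,"rz": 0,"claw": 1}]}}

```text
time_s: 22.35
ee_pos: [0.6329, -0.0254, 0.066]
eef_rot: [-3.14, -0.0, 1.606]
force: [-0.1, 0.0, -0.6]
grip_width: 0.0294
grip_force: 35.0
```

{"op": "step_arm", "data": {"plan": [{"dx": 0,"dy": 0,"dz": 0.08,"rx": 0,"ry": 0,"rz": 0,"claw": 1},{"dx": 0,"dy": 0,"dz": 0.05,"rx": 0,"ry": 0,"rz": 0,"claw": 1},{"dx": 0,"dy": 0,"dz": 0,"rx": 0,"ry": 0,"rz": 0,"claw": 1}]}}

```text
time_s: 22.65
ee_pos: [0.6332, -0.0262, 0.0532]
eef_rot: [-3.141, -0.0, 1.604]
force: [0.1, 0.1, -1.2]
grip_width: 0.0294
grip_force: 35.0
```

{"op": "step_arm", "data": {"plan": [{"dx": 0,"dy": 0,"dz": 0,"rx": 0,"ry": 0,"rz": 0,"claw": 0.5},{"dx": 0,"dy": 0,"dz": 0,"rx": 0,"ry": 0,"rz": 0,"claw": 0.5},{"dx": 0,"dy": 0,"dz": 0,"rx": 0,"ry": 0,"rz": 0,"claw": 0.5},{"dx": 0,"dy": 0,"dz": -0.2,"rx": 0,"ry": 0,"rz": 0,"claw": 0.5},{"dx": 0,"dy": 0,"dz": -0.4,"rx": 0,"ry": 0,"rz": 0,"claw": 0.3},{"dx": 0,"dy": 0,"dz": -0.4,"rx": 0,"ry": 0,"rz": 0,"claw": 0},{"dx": 0,"dy": 0,"dz": -0.4,"rx": 0,"ry": 0,"rz": 0,"claw": 0},{"dx": 0,"dy": 0,"dz": 0,"rx": 0,"ry": 0,"rz": 0,"claw": 0}]}}

```text
time_s: 23.45
ee_pos: [0.6352, -0.0265, 0.1999]
eef_rot: [3.132, 0.001, 1.604]
force: [-0.8, -0.5, 0.5]
grip_width: 0.0756
grip_force: 0.0
```

```bash
python3 -c "
from h import *
place('yellow',.03)
packers()
packers('scene')"
```

```text
23.5 [ 0.63433448 -0.02639776  0.19650966] [3.13628611e+00 6.56139232e-04 1.60378680e+00] [ 0.50075722 -0.35057926 -0.94310216]
-0.15 strip 70.5 99.1 rail 101.0 jaw None None
-0.13 strip 30.2 99.4 rail 100.5 jaw 2.1 55.5
-0.11 strip 30.5 99.7 rail 100.8 jaw 2.7 40.8
-0.09 strip 30.9 99.1 rail 101.0 jaw 2.4 40.7
-0.07 strip 30.3 99.4 rail 100.6 jaw 2.3 49.6
-0.05 strip 30.7 99.6 rail 100.8 jaw 2.1 35.3
-0.03 strip 30.1 99.1 rail 101.0 jaw 2.1 35.5
-0.01 strip 30.5 99.4 rail 100.5 jaw 13.6 35.9
0.01 strip 30.1 99.7 rail 100.6 jaw 2.0 30.0
0.03 strip 30.4 99.7 rail 100.8 jaw 1.9 29.6
0.05 strip 48.2 99.2 rail 100.9 jaw 1.9 29.9
0.07 strip 32.0 99.4 rail 100.4 jaw 1.9 54.0
0.09 strip 70.5 99.5 rail 100.5 jaw 1.9 24.2
0.11 strip 70.4 99.6 rail 100.7 jaw 2.0 23.9
0.13 strip 70.9 99.0 rail 100.8 jaw 1.9 24.3
0.15 strip None None rail None jaw None None
yellow (array([633.9, -25.9]), array([29.1, 46.2]), 2.2) top 0.04679910008420658 board (array([ 53.2, -33. ]), array([29.1, 46.2]), 0.3) 0.07934651206532323
23.55 [ 0.6335 -0.0263  0.1941] [3.14  0.    1.604] gw 0.0833
yellow [264 171  34  55] (array([634.4, -25.5]), array([28.9, 45.7]), 1.2) top 0.0471
red [263 403  33  15] (array([ 640.3, -262.3]), array([34.1, 12.6]), 2.4) top 0.0289
23.6 [ 0.6331 -0.0263  0.1928] [-3.141 -0.     1.604] gw 0.0876
green [364 170  18  15] (array([505.6, 386. ]), array([41. , 45.1]), 13.9) top 0.0317
green [ 10 249  38  54] (array([ 344.3, -645.4]), array([ 61. , 143.4]), 59.1) top 0.0553
green [137 313  31  36] (array([ 642. , -419.8]), array([87.6, 44.1]), 10.2) top 0.0251
green [ 63 388  66  32] (array([ 752. , -581.7]), array([130.6,  28.7]), 77.6) top 0.052
yellow [275 251  18  14] (array([633.9, -27.5]), array([27.5, 44.5]), 2.9) top 0.0495
blue [367 202  15   8] (array([604. , 318.6]), array([43.3, 23.5]), 66.0) top 0.0304
red [192 294  21  20] (array([ 639.9, -281.1]), array([36.3, 44.9]), 2.3) top 0.0309
```

{"op": "step_arm", "data": {"plan": [{"dx": -0.42,"dy": 0,"dz": 0,"rx": 0,"ry": 0,"rz": 0,"claw": 0},{"dx": -0.42,"dy": 0,"dz": 0,"rx": 0,"ry": 0,"rz": 0,"claw": 0},{"dx": -0.42,"dy": 0,"dz": 0,"rx": 0,"ry": 0,"rz": 0,"claw": 0},{"dx": -0.42,"dy": 0,"dz": 0,"rx": 0,"ry": 0,"rz": 0,"claw": 0},{"dx": -0.42,"dy": 0,"dz": 0,"rx": 0,"ry": 0,"rz": 0,"claw": 0},{"dx": -0.42,"dy": 0,"dz": 0,"rx": 0,"ry": 0,"rz": 0,"claw": 0},{"dx": 0,"dy": 0,"dz": 0.4,"rx": 0,"ry": 0,"rz": 0,"claw": 0},{"dx": 0,"dy": 0,"dz": 0.1,"rx": 0,"ry": 0,"rz": 0,"claw": 0},{"dx": 0,"dy": 0,"dz": 0,"rx": 0,"ry": 0,"rz": 0,"claw": 0}]}}

```text
time_s: 24.5
ee_pos: [0.6407, -0.2771, 0.1404]
eef_rot: [-3.137, -0.003, 1.604]
force: [-0.8, 0.5, 0.1]
grip_width: 0.0941
grip_force: 0.0
```

```bash
python3 -c "from h import *; packers()"
```

```text
24.55 [ 0.6416 -0.2772  0.1428] [-3.140e+00 -1.000e-03  1.605e+00] gw 0.0942
green [229 373 103  23] (array([ 644.1, -429.9]), array([88.7, 23.6]), 9.2) top 0.023
red [260 186  46  59] (array([ 641.2, -280. ]), array([34.8, 45.8]), 2.0) top 0.029
```

{"op": "step_arm", "data": {"plan": [{"dx": -0.028,"dy": 0,"dz": 0.4,"rx": 0,"ry": 0,"rz": 0,"claw": 0},{"dx": 0,"dy": 0,"dz": 0.4,"rx": 0,"ry": 0,"rz": 0,"claw": 0},{"dx": 0,"dy": 0,"dz": 0.28,"rx": 0,"ry": 0,"rz": 0,"claw": 0},{"dx": 0,"dy": 0,"dz": 0,"rx": 0,"ry": 0,"rz": 0,"claw": 0},{"dx": 0,"dy": 0,"dz": 0,"rx": 0,"ry": 0,"rz": 0,"claw": 1},{"dx": 0,"dy": 0,"dz": 0,"rx": 0,"ry": 0,"rz": 0,"claw": 1},{"dx": 0,"dy": 0,"dz": 0,"rx": 0,"ry": 0,"rz": 0,"claw": 1},{"dx": 0,"dy": 0,"dz": 0,"rx": 0,"ry": 0,"rz": 0,"claw": 1},{"dx": 0,"dy": 0,"dz": 0,"rx": 0,"ry": 0,"rz": 0,"claw": 1},{"dx": 0,"dy": 0,"dz": 0,"rx": 0,"ry": 0,"rz": 0,"claw": 1}], "grip_force": 35}}

```text
time_s: 25.55
ee_pos: [0.6419, -0.281, 0.0357]
eef_rot: [3.141, 0.0, 1.604]
force: [0.5, -0.2, 0.1]
grip_width: 0.0495
grip_force: 0.0
```

{"op": "step_arm", "data": {"plan": [{"dx": 0,"dy": 0,"dz": 0,"rx": 0,"ry": 0,"rz": 0,"claw": 1},{"dx": 0,"dy": 0,"dz": 0,"rx": 0,"ry": 0,"rz": 0,"claw": 1},{"dx": 0,"dy": 0,"dz": 0,"rx": 0,"ry": 0,"rz": 0,"claw": 1}]}}

```text
time_s: 25.85
ee_pos: [0.6418, -0.281, 0.0355]
eef_rot: [-3.142, -0.0, 1.604]
force: [-0.4, -0.2, 0.5]
grip_width: 0.0359
grip_force: 35.0
```

{"op": "step_arm", "data": {"plan": [{"dx": 0,"dy": 0,"dz": -0.2,"rx": 0,"ry": 0,"rz": 0,"claw": 1},{"dx": 0,"dy": 0,"dz": -0.4,"rx": 0,"ry": 0,"rz": 0,"claw": 1},{"dx": 0,"dy": 0,"dz": -0.4,"rx": 0,"ry": 0,"rz": 0,"claw": 1},{"dx": 0,"dy": 0,"dz": -0.2,"rx": 0,"ry": 0,"rz": 0,"claw": 1},{"dx": 0,"dy": 0,"dz": 0,"rx": 0,"ry": 0,"rz": 0,"claw": 1}]}}

```text
time_s: 26.35
ee_pos: [0.6428, -0.2815, 0.159]
eef_rot: [3.137, 0.003, 1.604]
force: [-0.3, -1.1, -0.8]
grip_width: 0.0352
grip_force: 35.0
```

{"op": "step_arm", "data": {"plan": [{"dx": 0.4,"dy": -0.003,"dz": 0,"rx": 0,"ry": 0,"rz": 0,"claw": 1},{"dx": 0.4,"dy": -0.003,"dz": 0,"rx": 0,"ry": 0,"rz": 0,"claw": 1},{"dx": 0.4,"dy": -0.003,"dz": 0,"rx": 0,"ry": 0,"rz": 0,"claw": 1},{"dx": 0.4,"dy": -0.003,"dz": 0,"rx": 0,"ry": 0,"rz": 0,"claw": 1},{"dx": 0.4,"dy": -0.003,"dz": 0,"rx": 0,"ry": 0,"rz": 0,"claw": 1},{"dx": 0.4,"dy": -0.003,"dz": 0,"rx": 0,"ry": 0,"rz": 0,"claw": 1},{"dx": 0.4,"dy": -0.003,"dz": 0,"rx": 0,"ry": 0,"rz": 0,"claw": 1},{"dx": 0.4,"dy": -0.003,"dz": 0,"rx": 0,"ry": 0,"rz": 0,"claw": 1},{"dx": 0,"dy": 0,"dz": 0,"rx": 0,"ry": 0,"rz": 0,"claw": 1},{"dx": 0,"dy": 0,"dz": 0,"rx": 0,"ry": 0,"rz": 0,"claw": 1}]}}

```text
time_s: 27.35
ee_pos: [0.6283, 0.0393, 0.1539]
eef_rot: [-3.14, 0.0, 1.605]
force: [-0.1, -0.3, -0.5]
grip_width: 0.0358
grip_force: 35.0
```

```bash
python3 -c "
from h import *
place('red',.07)"
```

```text
27.4 [0.62850228 0.03829986 0.15421878] [-3.13994218e+00  1.61453691e-04  1.60385377e+00] [ 0.53495375 -0.59367873  0.1985985 ]
-0.15 strip 70.5 99.5 rail 100.4 jaw None None
-0.13 strip 30.4 99.6 rail 100.5 jaw 2.7 55.6
-0.11 strip None None rail None jaw None None
-0.09 strip None None rail None jaw None None
-0.07 strip 30.3 89.0 rail None jaw 12.0 41.5
-0.05 strip 80.0 85.3 rail None jaw 15.6 19.8
-0.03 strip None None rail 114.6 jaw None None
-0.01 strip None None rail 105.0 jaw None None
0.01 strip 80.5 99.9 rail 100.8 jaw 2.2 19.3
0.03 strip 72.7 99.9 rail 100.7 jaw 2.2 24.6
0.05 strip 30.4 99.8 rail 100.7 jaw 2.2 29.5
0.07 strip 31.4 99.5 rail 100.6 jaw 2.1 55.3
0.09 strip 70.4 99.4 rail 100.8 jaw 1.8 24.2
0.11 strip 70.5 99.3 rail 100.8 jaw 1.7 24.4
0.13 strip 30.9 99.5 rail 100.7 jaw 1.8 55.5
0.15 strip None None rail 100.5 jaw None None
red (array([629.3,  40.5]), array([36.3, 45.9]), 2.5) top 0.14724271437084774 board (array([50.7, 33.6]), array([36.3, 45.9]), 0.6) 0.03525825841941759
```

{"op": "step_arm", "data": {"plan": [{"dx": 0,"dy": -0.005,"dz": 0.3,"rx": 0,"ry": 0,"rz": 0,"claw": 1},{"dx": 0,"dy": 0,"dz": 0.3,"rx": 0,"ry": 0,"rz": 0,"claw": 1},{"dx": 0,"dy": 0,"dz": 0.2,"rx": 0,"ry": 0,"rz": 0,"claw": 1},{"dx": 0,"dy": 0,"dz": 0.08,"rx": 0,"ry": 0,"rz": 0,"claw": 1},{"dx": 0,"dy": 0,"dz": 0,"rx": 0,"ry": 0,"rz": 0,"claw": 1}]}}

```text
time_s: 27.9
ee_pos: [0.6279, 0.0377, 0.0664]
eef_rot: [-3.14, 0.0, 1.602]
force: [-0.1, 0.7, -0.2]
grip_width: 0.0357
grip_force: 35.0
```

{"op": "step_arm", "data": {"plan": [{"dx": 0,"dy": 0,"dz": 0.08,"rx": 0,"ry": 0,"rz": 0,"claw": 1},{"dx": 0,"dy": 0,"dz": 0.04,"rx": 0,"ry": 0,"rz": 0,"claw": 1},{"dx": 0,"dy": 0,"dz": 0,"rx": 0,"ry": 0,"rz": 0,"claw": 1}]}}

```text
time_s: 28.2
ee_pos: [0.6283, 0.0387, 0.0553]
eef_rot: [-3.141, 0.0, 1.604]
force: [0.1, -0.5, -0.4]
grip_width: 0.0353
grip_force: 35.0
```

{"op": "step_arm", "data": {"plan": [{"dx": 0,"dy": 0,"dz": 0.012,"rx": 0,"ry": 0,"rz": 0,"claw": 1},{"dx": 0,"dy": 0,"dz": 0,"rx": 0,"ry": 0,"rz": 0,"claw": 0.45},{"dx": 0,"dy": 0,"dz": 0,"rx": 0,"ry": 0,"rz": 0,"claw": 0.45},{"dx": 0,"dy": 0,"dz": 0,"rx": 0,"ry": 0,"rz": 0,"claw": 0.45},{"dx": 0,"dy": 0,"dz": -0.2,"rx": 0,"ry": 0,"rz": 0,"claw": 0.45},{"dx": 0,"dy": 0,"dz": -0.4,"rx": 0,"ry": 0,"rz": 0,"claw": 0.3},{"dx": 0,"dy": 0,"dz": -0.4,"rx": 0,"ry": 0,"rz": 0,"claw": 0},{"dx": 0,"dy": 0,"dz": -0.4,"rx": 0,"ry": 0,"rz": 0,"claw": 0},{"dx": 0,"dy": 0,"dz": 0,"rx": 0,"ry": 0,"rz": 0,"claw": 0}]}}

```text
time_s: 29.1
ee_pos: [0.6302, 0.0388, 0.2006]
eef_rot: [3.132, 0.0, 1.604]
force: [0.5, 0.0, 0.1]
grip_width: 0.0801
grip_force: 0.0
```

```bash
python3 -c "
from h import *
place('red',.03)
packers('scene')"
```

```text
29.15 [0.62925442 0.03875619 0.19718102] [3.13644319e+00 1.47209835e-04 1.60380066e+00] [ 0.24745526 -0.04134198 -1.07938705]
-0.15 strip None None rail None jaw None None
-0.13 strip None None rail None jaw None None
-0.11 strip 35.1 98.7 rail 101.1 jaw 11.6 41.2
-0.09 strip 30.7 99.3 rail 100.5 jaw 2.8 40.7
-0.07 strip 30.1 99.6 rail 100.9 jaw 2.6 44.6
-0.05 strip 30.4 99.1 rail 100.9 jaw 2.4 35.2
-0.03 strip 30.7 99.4 rail 100.5 jaw 2.0 35.4
-0.01 strip 30.1 99.7 rail 100.7 jaw 18.7 35.7
0.01 strip 70.4 99.8 rail 100.9 jaw 2.5 29.5
0.03 strip 70.9 99.2 rail 101.0 jaw 2.4 29.8
0.05 strip 30.1 99.5 rail 100.6 jaw 2.3 29.3
0.07 strip 31.4 99.7 rail 100.7 jaw 2.1 55.3
0.09 strip 70.9 99.1 rail 100.9 jaw 2.0 23.8
0.11 strip 70.7 99.2 rail 100.8 jaw 2.0 24.3
0.13 strip 31.5 99.2 rail 100.5 jaw 1.9 55.2
0.15 strip None None rail 100.5 jaw None None
red (array([629.5,  39.6]), array([35., 46.]), 2.0) top 0.046796107744008976 board (array([50.9, 32.7]), array([35., 46.]), 0.1) 0.0841069065696646
29.2 [0.6285 0.0388 0.1949] [3.14  0.    1.604] gw 0.0883
green [364 170  18  14] (array([504.7, 385.5]), array([42. , 47.3]), 9.8) top 0.0302
green [  0 249  48  58] (array([ 349.8, -657.2]), array([ 80.2, 157.8]), 52.8) top 0.0568
green [138 313  30  36] (array([ 642. , -419.8]), array([87.7, 43.8]), 10.2) top 0.0252
green [ 63 388  66  32] (array([ 760. , -584.3]), array([131. ,  29.3]), 85.8) top 0.0514
yellow [275 251  18  14] (array([633.8, -27.3]), array([26.8, 44.5]), 0.4) top 0.0489
blue [367 202  15   8] (array([602.5, 317.9]), array([42.8, 23.4]), 68.4) top 0.0304
red [293 239  19  18] (array([629.2,  37.8]), array([34.7, 45.2]), 1.9) top 0.0483
```

{"op": "step_arm", "data": {"plan": [{"dx": 0.44,"dy": -0.14,"dz": 0,"rx": 0,"ry": 0,"rz": 0,"claw": 0},{"dx": 0.44,"dy": -0.14,"dz": 0,"rx": 0,"ry": 0,"rz": 0,"claw": 0},{"dx": 0.44,"dy": -0.14,"dz": 0,"rx": 0,"ry": 0,"rz": 0,"claw": 0},{"dx": 0.44,"dy": -0.14,"dz": 0,"rx": 0,"ry": 0,"rz": 0,"claw": 0},{"dx": 0.44,"dy": -0.14,"dz": 0,"rx": 0,"ry": 0,"rz": 0,"claw": 0},{"dx": 0.44,"dy": -0.14,"dz": 0,"rx": 0,"ry": 0,"rz": 0,"claw": 0},{"dx": 0.44,"dy": -0.14,"dz": 0,"rx": 0,"ry": 0,"rz": 0,"claw": 0},{"dx": 0.44,"dy": -0.14,"dz": 0,"rx": 0,"ry": 0,"rz": 0,"claw": 0},{"dx": 0,"dy": 0,"dz": 0.25,"rx": 0,"ry": 0,"rz": -0.052,"claw": 0},{"dx": 0,"dy": 0,"dz": 0.25,"rx": 0,"ry": 0,"rz": -0.052,"claw": 0}]}}

```text
time_s: 30.2
ee_pos: [0.5036, 0.388, 0.142]
eef_rot: [-3.14, 0.001, 1.773]
force: [0.7, -0.8, -1.0]
grip_width: 0.0942
grip_force: 0.0
```

{"op": "step_arm", "data": {"plan": [{"dx": 0,"dy": 0,"dz": 0,"rx": 0,"ry": 0,"rz": 0,"claw": 0}]}}

```text
time_s: 30.3
ee_pos: [0.5029, 0.386, 0.1392]
eef_rot: [-3.134, 0.003, 1.769]
force: [-0.2, -1.1, -0.4]
grip_width: 0.0938
grip_force: 0.0
```

```bash
python3 -c "from h import *; packers()"
```

```text
30.35 [0.5039 0.3863 0.1419] [-3.137e+00  2.000e-03  1.766e+00] gw 0.0943
green [259 179  55  60] (array([505.2, 388.2]), array([41.2, 46. ]), 10.7) top 0.0291
blue [359 290  40  41] (array([600.2, 316.2]), array([32.4, 23.9]), 65.1) top 0.029
```

{"op": "step_arm", "data": {"plan": [{"dx": 0.008,"dy": 0.008,"dz": 0.4,"rx": 0,"ry": 0,"rz": 0.006,"claw": 0},{"dx": 0,"dy": 0,"dz": 0.4,"rx": 0,"ry": 0,"rz": 0,"claw": 0},{"dx": 0,"dy": 0,"dz": 0.29,"rx": 0,"ry": 0,"rz": 0,"claw": 0},{"dx": 0,"dy": 0,"dz": 0,"rx": 0,"ry": 0,"rz": 0,"claw": 0},{"dx": 0,"dy": 0,"dz": 0,"rx": 0,"ry": 0,"rz": 0,"claw": 1},{"dx": 0,"dy": 0,"dz": 0,"rx": 0,"ry": 0,"rz": 0,"claw": 1},{"dx": 0,"dy": 0,"dz": 0,"rx": 0,"ry": 0,"rz": 0,"claw": 1},{"dx": 0,"dy": 0,"dz": 0,"rx": 0,"ry": 0,"rz": 0,"claw": 1},{"dx": 0,"dy": 0,"dz": 0,"rx": 0,"ry": 0,"rz": 0,"claw": 1},{"dx": 0,"dy": 0,"dz": 0,"rx": 0,"ry": 0,"rz": 0,"claw": 1}], "grip_force": 35}}

```text
time_s: 31.35
ee_pos: [0.5055, 0.3879, 0.0356]
eef_rot: [3.141, -0.0, 1.758]
force: [0.4, 0.7, -0.0]
grip_width: 0.0494
grip_force: 0.0
```

{"op": "step_arm", "data": {"plan": [{"dx": 0,"dy": 0,"dz": 0,"rx": 0,"ry": 0,"rz": 0,"claw": 1},{"dx": 0,"dy": 0,"dz": 0,"rx": 0,"ry": 0,"rz": 0,"claw": 1},{"dx": 0,"dy": 0,"dz": 0,"rx": 0,"ry": 0,"rz": 0,"claw": 1}]}}

```text
time_s: 31.65
ee_pos: [0.5054, 0.3878, 0.0353]
eef_rot: [3.142, -0.0, 1.758]
force: [1.0, -0.1, 2.6]
grip_width: 0.0414
grip_force: 35.0
```

{"op": "step_arm", "data": {"plan": [{"dx": 0,"dy": 0,"dz": -0.2,"rx": 0,"ry": 0,"rz": 0,"claw": 1},{"dx": 0,"dy": 0,"dz": -0.4,"rx": 0,"ry": 0,"rz": 0,"claw": 1},{"dx": 0,"dy": 0,"dz": -0.4,"rx": 0,"ry": 0,"rz": 0,"claw": 1},{"dx": 0,"dy": 0,"dz": -0.2,"rx": 0,"ry": 0,"rz": 0,"claw": 1},{"dx": 0,"dy": 0,"dz": 0,"rx": 0,"ry": 0,"rz": 0.049,"claw": 1},{"dx": 0,"dy": 0,"dz": 0,"rx": 0,"ry": 0,"rz": 0.049,"claw": 1},{"dx": 0,"dy": 0,"dz": 0,"rx": 0,"ry": 0,"rz": 0,"claw": 1}]}}

```text
time_s: 32.35
ee_pos: [0.5054, 0.3877, 0.1551]
eef_rot: [-3.141, 0.0, 1.603]
force: [-0.5, 0.2, -0.3]
grip_width: 0.0414
grip_force: 35.0
```

{"op": "step_arm", "data": {"plan": [{"dx": -0.408,"dy": 0.155,"dz": 0,"rx": 0,"ry": 0,"rz": 0,"claw": 1},{"dx": -0.408,"dy": 0.155,"dz": 0,"rx": 0,"ry": 0,"rz": 0,"claw": 1},{"dx": -0.408,"dy": 0.155,"dz": 0,"rx": 0,"ry": 0,"rz": 0,"claw": 1},{"dx": -0.408,"dy": 0.155,"dz": 0,"rx": 0,"ry": 0,"rz": 0,"claw": 1},{"dx": -0.408,"dy": 0.155,"dz": 0,"rx": 0,"ry": 0,"rz": 0,"claw": 1},{"dx": -0.408,"dy": 0.155,"dz": 0,"rx": 0,"ry": 0,"rz": 0,"claw": 1},{"dx": -0.408,"dy": 0.155,"dz": 0,"rx": 0,"ry": 0,"rz": 0,"claw": 1},{"dx": 0,"dy": 0,"dz": 0,"rx": 0,"ry": 0,"rz": 0,"claw": 1},{"dx": 0,"dy": 0,"dz": 0,"rx": 0,"ry": 0,"rz": 0,"claw": 1}]}}

```text
time_s: 33.25
ee_pos: [0.6233, 0.1053, 0.1548]
eef_rot: [-3.141, -0.0, 1.604]
force: [-1.0, 0.9, -0.6]
grip_width: 0.0413
grip_force: 35.0
```

```bash
python3 -c "
from h import *
place('green',.07)"
```

```text
33.3 [0.62303312 0.1063006  0.15493083] [-3.14095703e+00 -1.55813067e-04  1.60502726e+00] [-0.29799787  0.07315206 -0.21816099]
-0.15 strip None None rail None jaw None None
-0.13 strip None None rail None jaw None None
-0.11 strip None None rail None jaw None None
-0.09 strip 30.8 99.7 rail 100.6 jaw 2.3 40.6
-0.07 strip 30.1 99.2 rail 100.7 jaw 2.2 39.8
-0.05 strip 30.3 99.1 rail 89.8 jaw 2.8 34.3
-0.03 strip None None rail None jaw None None
-0.01 strip 30.9 93.8 rail None jaw 20.5 36.0
0.01 strip 30.2 89.9 rail None jaw 5.4 29.4
0.03 strip 83.1 84.8 rail 121.3 jaw 10.4 12.0
0.05 strip None None rail 110.8 jaw None None
0.07 strip 82.9 99.4 rail 100.6 jaw 1.9 11.5
0.09 strip 80.7 99.7 rail 100.9 jaw 2.0 14.5
0.11 strip 70.7 99.7 rail 100.9 jaw 2.3 24.4
0.13 strip 31.0 99.7 rail 100.7 jaw 2.3 55.7
0.15 strip None None rail 100.6 jaw None None
green (array([624.1, 105.9]), array([42.3, 46.2]), 1.8) top 0.14819554554846387 board (array([47.7, 99.1]), array([46.2, 42.3]), 89.9) 0.04138788660762846
```

{"op": "step_arm", "data": {"plan": [{"dx": 0,"dy": -0.005,"dz": 0.3,"rx": 0,"ry": 0,"rz": 0,"claw": 1},{"dx": 0,"dy": 0,"dz": 0.3,"rx": 0,"ry": 0,"rz": 0,"claw": 1},{"dx": 0,"dy": 0,"dz": 0.2,"rx": 0,"ry": 0,"rz": 0,"claw": 1},{"dx": 0,"dy": 0,"dz": 0.08,"rx": 0,"ry": 0,"rz": 0,"claw": 1},{"dx": 0,"dy": 0,"dz": 0,"rx": 0,"ry": 0,"rz": 0,"claw": 1}]}}

```text
time_s: 33.8
ee_pos: [0.6222, 0.1069, 0.0666]
eef_rot: [-3.14, 0.0, 1.606]
force: [-0.2, -0.4, -0.7]
grip_width: 0.0414
grip_force: 35.0
```

{"op": "step_arm", "data": {"plan": [{"dx": 0,"dy": 0,"dz": 0.08,"rx": 0,"ry": 0,"rz": 0,"claw": 1},{"dx": 0,"dy": 0,"dz": 0.05,"rx": 0,"ry": 0,"rz": 0,"claw": 1},{"dx": 0,"dy": 0,"dz": 0,"rx": 0,"ry": 0,"rz": 0,"claw": 1}]}}

```text
time_s: 34.1
ee_pos: [0.6226, 0.106, 0.054]
eef_rot: [-3.141, 0.0, 1.604]
force: [-0.2, -0.5, 0.1]
grip_width: 0.0414
grip_force: 35.0
```

{"op": "step_arm", "data": {"plan": [{"dx": 0,"dy": 0,"dz": 0.006,"rx": 0,"ry": 0,"rz": 0,"claw": 1},{"dx": 0,"dy": 0,"dz": 0,"rx": 0,"ry": 0,"rz": 0,"claw": 0.4},{"dx": 0,"dy": 0,"dz": 0,"rx": 0,"ry": 0,"rz": 0,"claw": 0.4},{"dx": 0,"dy": 0,"dz": 0,"rx": 0,"ry": 0,"rz": 0,"claw": 0.4},{"dx": 0,"dy": 0,"dz": -0.2,"rx": 0,"ry": 0,"rz": 0,"claw": 0.4},{"dx": 0,"dy": 0,"dz": -0.4,"rx": 0,"ry": 0,"rz": 0,"claw": 0.4},{"dx": 0,"dy": 0,"dz": -0.4,"rx": 0,"ry": 0,"rz": 0,"claw": 0.4},{"dx": 0,"dy": 0,"dz": -0.4,"rx": 0,"ry": 0,"rz": 0,"claw": 0.4},{"dx": 0,"dy": 0,"dz": 0,"rx": 0,"ry": 0,"rz": 0,"claw": 0.4},{"dx": 0,"dy": 0,"dz": 0,"rx": 0,"ry": 0,"rz": 0,"claw": 0.4}]}}

```text
time_s: 35.1
ee_pos: [0.6229, 0.1059, 0.1943]
eef_rot: [3.14, -0.0, 1.604]
force: [0.1, -0.5, -1.2]
grip_width: 0.0564
grip_force: 0.0
```

```bash
python3 -c "
from h import *
place('green',.03)
packers('scene')"
```

```text
35.15 [0.62247809 0.1058724  0.19288938] [-3.14072338e+00  8.88549834e-05  1.60378143e+00] [-0.09548309  0.45450703 -0.76962126]
-0.15 strip None None rail None jaw None None
-0.13 strip 30.4 99.6 rail 100.8 jaw 3.1 55.7
-0.11 strip 30.6 99.0 rail 101.1 jaw 2.7 40.9
-0.09 strip 30.8 99.3 rail 100.6 jaw 2.3 41.0
-0.07 strip None None rail None jaw None None
-0.05 strip None None rail None jaw None None
-0.03 strip 30.5 99.2 rail 100.8 jaw 14.2 35.4
-0.01 strip 30.7 99.4 rail 100.5 jaw 20.1 35.5
0.01 strip 71.0 99.7 rail 100.5 jaw 2.2 29.9
0.03 strip 30.2 98.9 rail None jaw 2.9 29.2
0.05 strip 70.5 98.2 rail 121.1 jaw 2.6 29.5
0.07 strip 31.4 99.4 rail 100.8 jaw 2.4 55.4
0.09 strip 70.7 99.5 rail 100.6 jaw 2.1 24.5
0.11 strip 70.5 99.5 rail 100.6 jaw 2.6 24.0
0.13 strip 31.4 99.6 rail 100.7 jaw 2.4 55.0
0.15 strip None None rail 100.6 jaw None None
green (array([623.8, 106.8]), array([41.8, 45.9]), 1.4) top 0.04683318609702802 board (array([ 47.4, 100. ]), array([45.9, 41.8]), 89.5) 0.056099075984772054
35.2 [0.6223 0.1058 0.1923] [-3.14   0.     1.604] gw 0.0564
green [311 227  20  20] (array([623.1, 104.5]), array([41.7, 44.7]), 2.9) top 0.0486
green [ 10 249  38  56] (array([ 328.2, -668.2]), array([122.9,  69.5]), 0.4) top 0.0558
green [137 314  31  35] (array([ 641.8, -419.5]), array([87.1, 43.6]), 10.5) top 0.0254
green [ 63 388  66  32] (array([ 763.6, -584.4]), array([130. ,  29.4]), 88.7) top 0.052
blue [367 202  15   8] (array([602.4, 318.8]), array([42.5, 24.1]), 65.8) top 0.0306
red [293 239  19  18] (array([629.2,  37.8]), array([34.5, 46.2]), 0.3) top 0.0486
```

{"op": "step_arm", "data": {"plan": [{"dx": 0.433,"dy": -0.025,"dz": 0,"rx": 0,"ry": 0,"rz": 0,"claw": 0.4},{"dx": 0.433,"dy": -0.025,"dz": 0,"rx": 0,"ry": 0,"rz": 0,"claw": 0.4},{"dx": 0.433,"dy": -0.025,"dz": 0,"rx": 0,"ry": 0,"rz": 0,"claw": 0.4},{"dx": 0.433,"dy": -0.025,"dz": 0,"rx": 0,"ry": 0,"rz": 0,"claw": 0.4},{"dx": 0.433,"dy": -0.025,"dz": 0,"rx": 0,"ry": 0,"rz": 0,"claw": 0.4},{"dx": 0,"dy": 0,"dz": 0.12,"rx": 0,"ry": 0,"rz": 0.0735,"claw": 0.4},{"dx": 0,"dy": 0,"dz": 0.12,"rx": 0,"ry": 0,"rz": 0.0735,"claw": 0.4},{"dx": 0,"dy": 0,"dz": 0.12,"rx": 0,"ry": 0,"rz": 0.0735,"claw": 0.4},{"dx": 0,"dy": 0,"dz": 0.12,"rx": 0,"ry": 0,"rz": 0.0735,"claw": 0.4},{"dx": 0,"dy": 0,"dz": 0,"rx": 0,"ry": 0,"rz": 0,"claw": 0.4}]}}

```text
time_s: 36.2
ee_pos: [0.6021, 0.3214, 0.1422]
eef_rot: [-3.138, 0.004, 1.14]
force: [-0.5, -0.0, -0.6]
grip_width: 0.0563
grip_force: 0.0
```

```bash
python3 -c "from h import *; packers(save='w5.png')"
```

```text
36.25 [0.6026 0.3216 0.1438] [-3.139e+00  3.000e-03  1.144e+00] gw 0.0562
green [374 396  15  23] (array([606.8, 128.7]), array([3.7, 7.3]), 75.4) top 0.0451
blue [270 179  30  60] (array([604.2, 321.9]), array([45.8, 22.7]), 65.0) top 0.029
```

View pics/w5.png

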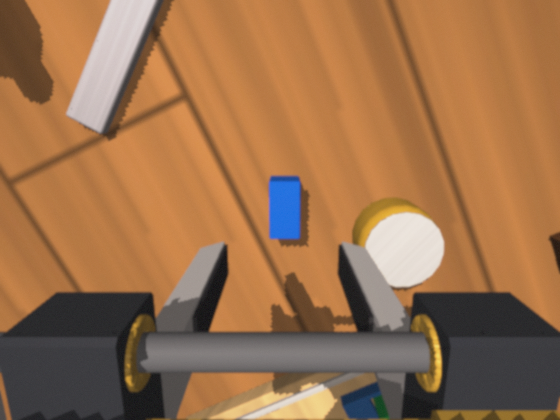

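{"op": "step_arm", "data": {"plan": [{"dx": 0,"dy": 0.008,"dz": 0.4,"rx": 0,"ry": 0,"rz": 0,"claw": 0.4},{"dx": 0,"dy": 0,"dz": 0.4,"rx": 0,"ry": 0,"rz": 0,"claw": 0.4},{"dx": 0,"dy": 0,"dz": 0.29,"rx": 0,"ry": 0,"rz": 0,"claw": 0.4},{"dx": 0,"dy": 0,"dz": 0,"rx": 0,"ry": 0,"rz": 0,"claw": 0.4},{"dx": 0,"dy": 0,"dz": 0,"rx": 0,"ry": 0,"rz": 0,"claw": 1},{"dx": 0,"dy": 0,"dz": 0,"rx": 0,"ry": 0,"rz": 0,"claw": 1},{"dx": 0,"dy": 0,"dz": 0,"rx": 0,"ry": 0,"rz": 0,"claw": 1},{"dx": 0,"dy": 0,"dz": 0,"rx": 0,"ry": 0,"rz": 0,"claw": 1},{"dx": 0,"dy": 0,"dz": 0,"rx": 0,"ry": 0,"rz": 0,"claw": 1},{"dx": 0,"dy": 0,"dz": 0,"rx": 0,"ry": 0,"rz": 0,"claw": 1}], "grip_force": 35}}

```text
time_s: 37.25
ee_pos: [0.6042, 0.3217, 0.0376]
eef_rot: [3.141, -0.001, 1.142]
force: [-1.2, 0.2, 8.0]
grip_width: 0.0238
grip_force: 35.0
```

{"op": "step_arm", "data": {"plan": [{"dx": 0,"dy": 0,"dz": 0,"rx": 0,"ry": 0,"rz": 0,"claw": 1},{"dx": 0,"dy": 0,"dz": 0,"rx": 0,"ry": 0,"rz": 0,"claw": 1}]}}

```text
time_s: 37.45
ee_pos: [0.6042, 0.3218, 0.0377]
eef_rot: [3.141, -0.001, 1.142]
force: [-0.8, -1.0, 6.7]
grip_width: 0.0236
grip_force: 35.0
```

{"op": "step_arm", "data": {"plan": [{"dx": 0,"dy": 0,"dz": -0.2,"rx": 0,"ry": 0,"rz": 0,"claw": 1},{"dx": 0,"dy": 0,"dz": -0.4,"rx": 0,"ry": 0,"rz": 0,"claw": 1},{"dx": 0,"dy": 0,"dz": -0.4,"rx": 0,"ry": 0,"rz": 0,"claw": 1},{"dx": 0,"dy": 0,"dz": -0.2,"rx": 0,"ry": 0,"rz": 0,"claw": 1},{"dx": 0,"dy": 0,"dz": 0,"rx": 0,"ry": 0,"rz": -0.0735,"claw": 1},{"dx": 0,"dy": 0,"dz": 0,"rx": 0,"ry": 0,"rz": -0.0735,"claw": 1},{"dx": 0,"dy": 0,"dz": 0,"rx": 0,"ry": 0,"rz": -0.0735,"claw": 1},{"dx": 0,"dy": 0,"dz": 0,"rx": 0,"ry": 0,"rz": -0.0735,"claw": 1},{"dx": 0,"dy": 0,"dz": 0,"rx": 0,"ry": 0,"rz": 0,"claw": 1}]}}

```text
time_s: 38.35
ee_pos: [0.6038, 0.3215, 0.1566]
eef_rot: [-3.141, 0.0, 1.606]
force: [-0.3, -0.6, -0.6]
grip_width: 0.0234
grip_force: 35.0
```

{"op": "step_arm", "data": {"plan": [{"dx": -0.415,"dy": 0.021,"dz": 0,"rx": 0,"ry": 0,"rz": 0,"claw": 1},{"dx": -0.415,"dy": 0.021,"dz": 0,"rx": 0,"ry": 0,"rz": 0,"claw": 1},{"dx": -0.415,"dy": 0.021,"dz": 0,"rx": 0,"ry": 0,"rz": 0,"claw": 1},{"dx": -0.415,"dy": 0.021,"dz": 0,"rx": 0,"ry": 0,"rz": 0,"claw": 1},{"dx": -0.415,"dy": 0.021,"dz": 0,"rx": 0,"ry": 0,"rz": 0,"claw": 1},{"dx": -0.415,"dy": 0.021,"dz": 0,"rx": 0,"ry": 0,"rz": 0,"claw": 1},{"dx": -0.415,"dy": 0.021,"dz": 0,"rx": 0,"ry": 0,"rz": 0,"claw": 1},{"dx": -0.415,"dy": 0.021,"dz": 0,"rx": 0,"ry": 0,"rz": 0,"claw": 1},{"dx": -0.415,"dy": 0.021,"dz": 0,"rx": 0,"ry": 0,"rz": 0,"claw": 1},{"dx": -0.415,"dy": 0.021,"dz": 0,"rx": 0,"ry": 0,"rz": 0,"claw": 1}]}}

```text
time_s: 39.35
ee_pos: [0.6384, -0.0942, 0.1568]
eef_rot: [3.141, 0.0, 1.6]
force: [0.8, 0.1, 0.2]
grip_width: 0.0232
grip_force: 35.0
```

{"op": "step_arm", "data": {"plan": [{"dx": 0,"dy": 0,"dz": 0,"rx": 0,"ry": 0,"rz": 0,"claw": 1},{"dx": 0,"dy": 0,"dz": 0,"rx": 0,"ry": 0,"rz": 0,"claw": 1},{"dx": 0,"dy": 0,"dz": 0,"rx": 0,"ry": 0,"rz": 0,"claw": 1}]}}

```text
time_s: 39.65
ee_pos: [0.6385, -0.0916, 0.1566]
eef_rot: [-3.141, -0.0, 1.603]
force: [-0.3, -0.4, -0.6]
grip_width: 0.0237
grip_force: 35.0
```

```bash
python3 -c "
from h import *
place('blue',.07)"
```

```text
39.7 [ 0.63856103 -0.09131696  0.1566818 ] [-3.14151254e+00 -1.39645126e-04  1.60385520e+00] [0.63559043 0.24673378 0.1388341 ]
-0.15 strip None None rail 104.0 jaw None None
-0.13 strip 31.7 99.5 rail 100.9 jaw 2.0 29.0
-0.11 strip 30.2 99.5 rail 100.5 jaw 2.0 35.9
-0.09 strip 30.7 99.6 rail 100.6 jaw 2.2 41.1
-0.07 strip 30.3 99.6 rail 100.6 jaw 2.2 48.9
-0.05 strip 30.2 99.7 rail 100.6 jaw 2.1 36.1
-0.03 strip 30.5 99.7 rail 100.6 jaw 1.9 35.6
-0.01 strip 30.2 99.6 rail 100.6 jaw 2.1 36.0
0.01 strip 30.4 99.6 rail 100.5 jaw 12.3 30.0
0.03 strip 30.4 99.5 rail 100.9 jaw 1.9 30.2
0.05 strip 30.2 99.4 rail 100.7 jaw 1.6 30.1
0.07 strip None None rail None jaw None None
0.09 strip None None rail None jaw None None
0.11 strip None None rail None jaw None None
0.13 strip None None rail None jaw None None
0.15 strip None None rail None jaw None None
blue (array([639.2, -91.8]), array([24.3, 46.2]), 1.5) top 0.14763830626575927 board (array([ 56.3, -99. ]), array([46.2, 24.3]), 89.6) 0.023513287021834344
```

{"op": "step_arm", "data": {"plan": [{"dx": 0,"dy": -0.001,"dz": 0.3,"rx": 0,"ry": 0,"rz": 0,"claw": 1},{"dx": 0,"dy": 0,"dz": 0.3,"rx": 0,"ry": 0,"rz": 0,"claw": 1},{"dx": 0,"dy": 0,"dz": 0.2,"rx": 0,"ry": 0,"rz": 0,"claw": 1},{"dx": 0,"dy": 0,"dz": 0.08,"rx": 0,"ry": 0,"rz": 0,"claw": 1},{"dx": 0,"dy": 0,"dz": 0,"rx": 0,"ry": 0,"rz": 0,"claw": 1}]}}

```text
time_s: 40.2
ee_pos: [0.6382, -0.0917, 0.068]
eef_rot: [-3.14, -0.0, 1.604]
force: [-0.1, -0.0, 0.7]
grip_width: 0.0236
grip_force: 35.0
```

{"op": "step_arm", "data": {"plan": [{"dx": 0,"dy": 0,"dz": 0.08,"rx": 0,"ry": 0,"rz": 0,"claw": 1},{"dx": 0,"dy": 0,"dz": 0.04,"rx": 0,"ry": 0,"rz": 0,"claw": 1},{"dx": 0,"dy": 0,"dz": 0,"rx": 0,"ry": 0,"rz": 0,"claw": 1}]}}

```text
time_s: 40.5
ee_pos: [0.6384, -0.0924, 0.0565]
eef_rot: [-3.141, -0.0, 1.604]
force: [-0.2, 0.2, -0.2]
grip_width: 0.0237
grip_force: 35.0
```

Release, rise, and back off clear of the board for a full check.

{"op": "step_arm", "data": {"plan": [{"dx": 0,"dy": 0,"dz": 0.006,"rx": 0,"ry": 0,"rz": 0,"claw": 1},{"dx": 0,"dy": 0,"dz": 0,"rx": 0,"ry": 0,"rz": 0,"claw": 0.55},{"dx": 0,"dy": 0,"dz": 0,"rx": 0,"ry": 0,"rz": 0,"claw": 0.55},{"dx": 0,"dy": 0,"dz": 0,"rx": 0,"ry": 0,"rz": 0,"claw": 0.55},{"dx": 0,"dy": 0,"dz": -0.2,"rx": 0,"ry": 0,"rz": 0,"claw": 0.55},{"dx": 0,"dy": 0,"dz": -0.4,"rx": 0,"ry": 0,"rz": 0,"claw": 0.55},{"dx": 0,"dy": 0,"dz": -0.4,"rx": 0,"ry": 0,"rz": 0,"claw": 0.55},{"dx": 0,"dy": 0,"dz": -0.4,"rx": 0,"ry": 0,"rz": 0,"claw": 0.55},{"dx": 0.2,"dy": -0.35,"dz": -0.2,"rx": 0,"ry": 0,"rz": 0,"claw": 0.2},{"dx": 0.2,"dy": -0.35,"dz": -0.2,"rx": 0,"ry": 0,"rz": 0,"claw": 0}]}}

```text
time_s: 41.5
ee_pos: [0.5664, -0.0546, 0.2369]
eef_rot: [3.141, 0.0, 1.603]
force: [-0.0, 1.1, 0.9]
grip_width: 0.0549
grip_force: 0.0
```

{"op": "step_arm", "data": {"plan": [{"dx": 0.2,"dy": -0.2,"dz": 0,"rx": 0,"ry": 0,"rz": 0,"claw": 0},{"dx": 0.2,"dy": 0,"dz": 0,"rx": 0,"ry": 0,"rz": 0,"claw": 0},{"dx": 0,"dy": 0,"dz": 0,"rx": 0,"ry": 0,"rz": 0,"claw": 0},{"dx": 0,"dy": 0,"dz": 0,"rx": 0,"ry": 0,"rz": 0,"claw": 0}]}}

```text
time_s: 41.9
ee_pos: [0.546, -0.0157, 0.2362]
eef_rot: [3.141, 0.0, 1.604]
force: [0.9, -0.2, -1.0]
grip_width: 0.0871
grip_force: 0.0
```

```bash
python3 -c "
from h import *
p,w,hsv,B=stripcheck()
cv2.imwrite('pics/w6.png',p['img'][:,:,::-1])
for c in ('wrist','scene'): packers(c)"
```

```text
41.95 [ 0.54607948 -0.01604724  0.23595043] [-3.14147502e+00  1.45355779e-04  1.60380989e+00] [ 0.42243657  0.18262111 -0.54285544]
-0.15 strip 70.3 78.4 rail None jaw None None
-0.13 strip 30.7 56.4 rail 126.3 jaw 1.7 54.9
-0.11 strip 30.1 43.0 rail 109.6 jaw 1.3 42.4
-0.09 strip 30.2 99.7 rail 100.9 jaw 1.9 42.6
-0.07 strip 30.5 98.9 rail 101.0 jaw 1.5 60.0
-0.05 strip 30.6 99.3 rail 100.8 jaw 0.9 35.6
-0.03 strip 30.7 99.6 rail 100.9 jaw 1.5 35.8
-0.01 strip 30.9 99.3 rail 100.9 jaw 1.8 35.8
0.01 strip 32.9 99.2 rail 100.8 jaw 1.4 29.0
0.03 strip 30.2 99.3 rail 100.8 jaw 1.8 29.2
0.05 strip 30.3 99.2 rail 100.8 jaw 1.5 30.0
0.07 strip 31.8 99.1 rail 100.8 jaw 1.1 54.5
0.09 strip 72.9 99.4 rail 100.9 jaw 1.3 23.6
0.11 strip 73.1 99.4 rail 100.8 jaw 0.7 23.8
0.13 strip 31.0 99.3 rail 100.9 jaw 1.3 55.4
0.15 strip None None rail 100.3 jaw None None
42.0 [ 0.5461 -0.0162  0.2358] [-3.141  0.     1.603] gw 0.0932
green [347  30  53  58] (array([623.6, 106.3]), array([42.2, 45.8]), 2.0) top 0.0472
yellow [354 178  35  50] (array([633.8, -25.3]), array([29.9, 45.6]), 2.3) top 0.0472
blue [316  22  67 269] (array([621.4, -43.6]), array([ 34.8, 128.1]), 21.7) top 0.0454
red [351 111  44  51] (array([629.3,  39.5]), array([36.3, 44.9]), 1.9) top 0.0472
42.05 [ 0.5461 -0.0163  0.2357] [-3.141  0.     1.603] gw 0.0938
green [311 227  20  20] (array([623.5, 104. ]), array([42.5, 44.2]), 0.4) top 0.049
green [  0 249  48  57] (array([ 327.5, -680.8]), array([101.5, 124.5]), 85.7) top 0.0568
green [137 313  31  36] (array([ 641.8, -419.8]), array([87.2, 44.3]), 9.5) top 0.0254
green [ 63 388  67  32] (array([ 751.8, -581.2]), array([132.5,  28.3]), 77.9) top 0.0521
yellow [275 251  17  14] (array([634.3, -27.7]), array([44.9, 27.4]), 89.0) top 0.0493
blue [245 223  79  54] (array([613.1,   8.5]), array([ 30.6, 237.1]), 13.2) top 0.0468
red [293 239  19  18] (array([629.2,  37.6]), array([34.3, 46.7]), 1.3) top 0.0493
```

View pics/w6.png

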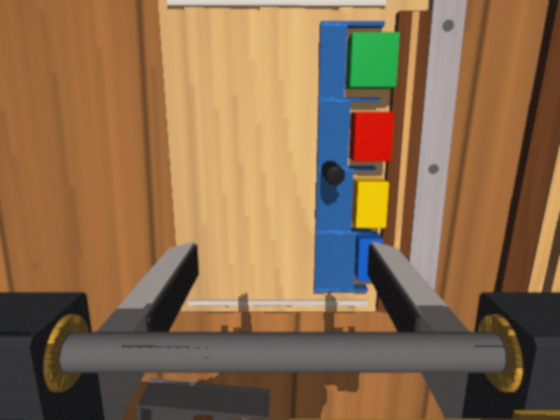

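{"op": "step_arm", "data": {"plan": [{"dx": -0.35,"dy": -0.35,"dz": 0,"rx": 0,"ry": 0,"rz": 0,"claw": 0},{"dx": -0.35,"dy": -0.35,"dz": 0,"rx": 0,"ry": 0,"rz": 0,"claw": 0},{"dx": 0,"dy": 0,"dz": 0,"rx": 0,"ry": 0,"rz": 0,"claw": 0},{"dx": 0,"dy": 0,"dz": 0,"rx": 0,"ry": 0,"rz": 0,"claw": 0}]}}

```text
time_s: 42.45
ee_pos: [0.4782, -0.0888, 0.2363]
eef_rot: [3.141, 0.0, 1.601]
force: [0.9, 0.1, -0.4]
grip_width: 0.0941
grip_force: 0.0
```

```bash
python3 -c "
from h import *
place('blue',.038,.06)
p=shot('scene'); w=cloud(p); h=cv2.cvtColor(p['img'],cv2.COLOR_RGB2HSV)
m=blob(w,h,.38,.53,-.42,-.26,.01,.05,lambda h:h[...,1]>120); print('tray has',w[m].mean(0),m.sum())"
```

```text
42.5 [ 0.47859145 -0.08815002  0.23613279] [ 3.14129957e+00 -9.08045814e-05  1.60267353e+00] [-0.22701438 -0.57901555 -0.39995111]
-0.15 strip 70.0 98.9 rail 100.7 jaw None None
-0.13 strip 30.8 99.1 rail 100.9 jaw 0.6 54.6
-0.11 strip 30.9 98.8 rail 100.9 jaw 0.4 42.6
-0.09 strip 30.4 98.9 rail 100.9 jaw 0.4 42.5
-0.07 strip 30.6 99.3 rail 100.9 jaw 0.4 56.3
-0.05 strip 30.4 99.4 rail 100.8 jaw 0.3 35.3
-0.03 strip 30.3 99.6 rail 100.7 jaw 0.5 35.4
-0.01 strip 30.4 99.3 rail 100.8 jaw 0.3 35.2
0.01 strip 32.5 98.9 rail 101.0 jaw 0.3 27.3
0.03 strip 31.8 99.2 rail 100.8 jaw 0.3 29.9
0.05 strip 30.7 99.1 rail 100.8 jaw 0.4 29.6
0.07 strip 31.3 99.6 rail 100.5 jaw 0.2 53.4
0.09 strip None None rail None jaw None None
0.11 strip None None rail None jaw None None
0.13 strip None None rail None jaw None None
0.15 strip None None rail None jaw None None
blue (array([623.1, -43.5]), array([ 33.7, 131.2]), 18.9) top 0.04692971115985266 board (array([ 41.8, -50.2]), array([ 33.7, 131.2]), 17.0) 0.093859217615248
tray has [ 0.45838041 -0.3339912   0.02467375] 156
```

```bash
python3 -c "from station import hand_in; print(hand_in())"
```

```text
the job is handed in; nothing more can be done
None
```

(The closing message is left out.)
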